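Gauge the jar carrier plates before the run

TASK

Before the run, try the bore of every blue carrier plate lying on the tray's front ledge with the go plug gauge, working from the left lane to the right: the gauge drops right through a good bore and sticks at the mouth of a tight one. Push each good plate straight ahead over the lip (do not lift it) so that it drops flat into the pocket of its own lane, and lay each tight one flat on the red hold mat, stacked if you like. Finish with the gauge standing upright on its round green-ringed pad, and leave the jar, the stamp and the marker where they are.

Things in the scene. Friction and masses are not known exactly. Their poses are not given: they have to be found in the camera images.
- tray: carrier tray, fixed, aluminium, 248 (x) x 398 x 35 mm, origin under its middle; x points away from the robot, y left, z up. Four lanes along x, 92 mm clear, between grey dividers 6 mm thick (tops 35 mm above the table). Each lane: a pale grey ledge in front (open at its front end), a steel lip, a pocket behind. Offsets at lane_1 and pocket_1
- lane_1 (a point): top of the left lane's ledge, at its middle, 22 mm above the table, axes as the tray. The ledge ends 58.5 mm before this point; 59.5 mm beyond it a ramp rises over 9 mm to the lip, 5 mm above the ledge; 71.5 mm beyond, the lip drops sheer into the pocket. A plate lies flat on the ledge, long side along x, bore about here, and can be slid along x
- lane_2 (a point): as lane_1, second from the left
- lane_3 (a point): as lane_1, third from the left
- lane_4 (a point): as lane_1, the right-hand lane
- pocket_1 (a point): floor centre of the pocket behind lane 1, 6 mm above the table, 127.5 mm along x from lane_1; the pocket is 112 mm long along x (its near wall is the lip, top 21 mm above this floor) and 92 mm wide, and takes one plate lying flat, just below the lip's top
- pocket_2 (a point): as pocket_1, behind lane 2
- pocket_3 (a point): as pocket_1, behind lane 3
- pocket_4 (a point): as pocket_1, behind lane 4
- plate_1a_center (a point): blue plastic jar carrier plate, 104 mm (x) x 88 mm (y) x 18 mm thick, 130 g, a round bore about 70 mm across through its middle; the point is the bore's centre, half-way through. Pinch it from above by an end wall (15 to 19 mm thick), one finger in the bore. Only the gauge tells a good bore from a tight one. Starts in lane 1 or is absent (None), then plate_1b lies there
- plate_1b_center (a point): as plate_1a; starts in lane 1 or is absent (None), then plate_1a lies there
- plate_2a_center (a point): as plate_1a; starts in lane 2 or is absent (None), then plate_2b may lie there
- plate_2b_center (a point): as plate_1a; starts in lane 2 or is absent (None), then plate_2a may lie there
- plate_3a_center (a point): as plate_1a; starts in lane 3 or is absent (None), then plate_3b lies there
- plate_3b_center (a point): as plate_1a; starts in lane 3 or is absent (None), then plate_3a lies there
- plate_4a_center (a point): as plate_1a; starts in lane 4 or is absent (None), then plate_4b may lie there
- plate_4b_center (a point): as plate_1a; starts in lane 4 or is absent (None), then plate_4a may lie there
- gauge_center (a point): go plug gauge, 110 mm tall, 400 g: an aluminium plug 70 mm in diameter and 46 mm tall with a green band, and on it an upright black handle 30 mm in diameter and 64 mm tall. The point is on its axis, half-way up (55 mm above its underside); z points up along the handle
- gauge_tip (a point): centre of the plug's flat underside, 58 mm across; a 6 mm taper leads up to the full 70 mm, so it finds a bore from a few mm off. In a good bore (73 mm) it goes right down to the ledge, this point level with the plate's underside; in a tight one (67 mm) it sticks on its taper, this point about 13 mm higher. z points up
- gauge_pad_top (a point): centre of the gauge's parking pad, a fixed black rubber disc 110 mm across and 3 mm thick with a green ring on it; the point is on its top. The gauge stands here at the start
- hold_mat_top (a point): centre of the red hold mat, fixed, 230 mm (x) x 140 mm (y), 2 mm thick, with a white line round its edge; the point is on its top. It has room for two plates side by side along x, and plates may be stacked
- sample_jar_center (a point): bystander: filled jar with a black lid, 70 mm in diameter, 116 mm tall; centre
- date_stamp_center (a point): bystander: hand stamp with a red knob and a black foot, standing, 27 x 46 x 80 mm; centre
- blue_marker_center (a point): bystander: blue marker pen, 135 mm long, 16 mm thick; centre
There are look-alikes about, which are no part of the job. What is shaped like the part that bears plate_2a_center but pink or yellow is not meant.

How it is judged (in metres and radians):
On the way, in this order (a step that is already met when the one before it is completed fails the run):
1. the plate in lane 1 has been tried with the gauge: the gauge stood upright, centred in its bore, as deep as the bore lets it go (horizontal distance between gauge_tip and plate_1a_center below 0.006 m and z of gauge_tip in the frame of plate_1a_center between -0.015 and -0.003 m and angle between the z axis of gauge_tip and the z axis of plate_1a_center, either way round below 0.12 rad and horizontal distance between gauge_tip and plate_1b_center below 0.006 m and z of gauge_tip in the frame of plate_1b_center between -0.015 and 0.0075 m and angle between the z axis of gauge_tip and the z axis of plate_1b_center, either way round below 0.12 rad), for 0.2 s.
2. the plate in lane 2 has been tried with the gauge: the gauge stood upright, centred in its bore, as deep as the bore lets it go (horizontal distance between gauge_tip and plate_2a_center below 0.006 m and z of gauge_tip in the frame of plate_2a_center between -0.015 and 0.0075 m and angle between the z axis of gauge_tip and the z axis of plate_2a_center, either way round below 0.12 rad and horizontal distance between gauge_tip and plate_2b_center below 0.006 m and z of gauge_tip in the frame of plate_2b_center between -0.015 and -0.003 m and angle between the z axis of gauge_tip and the z axis of plate_2b_center, either way round below 0.12 rad), for 0.2 s.
3. the plate in lane 3 has been tried with the gauge: the gauge stood upright, centred in its bore, as deep as the bore lets it go (horizontal distance between gauge_tip and plate_3a_center below 0.006 m and z of gauge_tip in the frame of plate_3a_center between -0.015 and 0.0075 m and angle between the z axis of gauge_tip and the z axis of plate_3a_center, either way round below 0.12 rad and horizontal distance between gauge_tip and plate_3b_center below 0.006 m and z of gauge_tip in the frame of plate_3b_center between -0.015 and -0.003 m and angle between the z axis of gauge_tip and the z axis of plate_3b_center, either way round below 0.12 rad), for 0.2 s.
4. the plate in lane 4 has been tried with the gauge: the gauge stood upright, centred in its bore, as deep as the bore lets it go (horizontal distance between gauge_tip and plate_4a_center below 0.006 m and z of gauge_tip in the frame of plate_4a_center between -0.015 and -0.003 m and angle between the z axis of gauge_tip and the z axis of plate_4a_center, either way round below 0.12 rad and horizontal distance between gauge_tip and plate_4b_center below 0.006 m and z of gauge_tip in the frame of plate_4b_center between -0.015 and 0.0075 m and angle between the z axis of gauge_tip and the z axis of plate_4b_center, either way round below 0.12 rad), for 0.2 s.
At the end, for the whole second after the job is handed in: Plates that take the gauge lie flat in their own lane's pocket; those that do not lie flat on the red mat, singly or stacked (centre within 75 mm along it and 40 mm across of the mat's centre); the gauge stands upright within 25 mm of its pad's centre (x of plate_1a_center in the frame of pocket_1 between -0.009 and 0.009 m and y of plate_1a_center in the frame of pocket_1 between -0.008 and 0.008 m and z of plate_1a_center in the frame of pocket_1 below 0.0135 m and angle between each of plate_1a_center, plate_2b_center, plate_3b_center, plate_4a_center's own z axis and vertical below 0.08 rad and x of plate_1b_center in the frame of hold_mat_top between -0.075 and 0.075 m and y of plate_1b_center in the frame of hold_mat_top between -0.04 and 0.04 m and z of each of plate_1b_center, plate_2a_center, plate_3a_center, plate_4b_center in the frame of hold_mat_top below 0.08 m and angle between each of plate_1b_center, plate_2a_center, plate_3a_center, plate_4b_center's own z axis and vertical below 0.1 rad and x of plate_2a_center in the frame of hold_mat_top between -0.075 and 0.075 m and y of plate_2a_center in the frame of hold_mat_top between -0.04 and 0.04 m and x of plate_2b_center in the frame of pocket_2 between -0.009 and 0.009 m and y of plate_2b_center in the frame of pocket_2 between -0.008 and 0.008 m and z of plate_2b_center in the frame of pocket_2 below 0.0135 m and x of plate_3a_center in the frame of hold_mat_top between -0.075 and 0.075 m and y of plate_3a_center in the frame of hold_mat_top between -0.04 and 0.04 m and x of plate_3b_center in the frame of pocket_3 between -0.009 and 0.009 m and y of plate_3b_center in the frame of pocket_3 between -0.008 and 0.008 m and z of plate_3b_center in the frame of pocket_3 below 0.0135 m and x of plate_4a_center in the frame of pocket_4 between -0.009 and 0.009 m and y of plate_4a_center in the frame of pocket_4 between -0.008 and 0.008 m and z of plate_4a_center in the frame of pocket_4 below 0.0135 m and x of plate_4b_center in the frame of hold_mat_top between -0.075 and 0.075 m and y of plate_4b_center in the frame of hold_mat_top between -0.04 and 0.04 m and horizontal distance between gauge_tip and gauge_pad_top below 0.025 m and angle between gauge_tip's own z axis and vertical below 0.06 rad and z of gauge_tip in the frame of gauge_pad_top below 0.004 m); the robot touches nothing.
It fails at once if a good plate is lifted off the tray instead of pushed (height (world z) of any of plate_1a_center, plate_2b_center, plate_3b_center, plate_4a_center above 0.08 m).
It fails at once if the jar, the stamp or the marker is moved more than 30 mm (distance of any of sample_jar_center, date_stamp_center, blue_marker_center from where it was at the start of the episode above 0.03 m).
Of plate_1a, plate_1b only 1 to 1 are there at a start; the rules pass over those that are not, and their reading is None.
Of plate_2a, plate_2b only 1 to 1 are there at a start; the rules pass over those that are not, and their reading is None.
Of plate_3a, plate_3b only 1 to 1 are there at a start; the rules pass over those that are not, and their reading is None.
Of plate_4a, plate_4b only 1 to 1 are there at a start; the rules pass over those that are not, and their reading is None.
Of plate_2a, plate_2b, plate_4a, plate_4b only 3 to 4 are there at a start; the rules pass over those that are not, and their reading is None.
At some moment in a run one of gauge, plate_1a, plate_1b, plate_2a, plate_2b, plate_3a, plate_3b, plate_4a, plate_4b may be knocked a few centimetres aside while the robot is not near it.
It also fails if it takes over 210 s, if anything falls off the work surface, if the arm or the gripper's body presses on something with over 40 N, if the wrist force passes 120 N, or if a joint passes its speed limit or range.

ROBOT

A 7-joint arm with a two-finger parallel gripper is mounted at the origin on the work surface; the furniture and walls round the work are solid. World frame = base frame: x ahead of the robot, y to its left, z up, the work surface at z = 0. Lengths are in mm, angles in rad, forces in N, time in s.
With the tool pointing down it reaches from about 425 to 1025 mm from the base axis. Payload 3.6 kg.
Tool frame: the origin (TCP) lies midway between the tips of the shut fingers; the grasp point (between the pads) lies 19 mm behind it; z points along the fingers, y is the direction in which the jaws open and shut (so a half turn about z gives the same grasp; the last joint's range is limited). The gripper opens to 85 mm and grips with 20 to 120 N. Pads are 22 mm wide; open, the fingers measure 114 mm over their backs; the gripper's body (76 mm by 85 mm) begins 54 mm behind the grasp point. The pads swing forward as they close: fully open they stand 13 mm farther back than shut.
Start: joints at [1.212, 0.591, 0.048, 1.609, -0.033, 0.943, -0.034], TCP at [190.445, -699.543, 231.302] pointing down, gripper open.
Joint ranges: [-2.69, 2.69], [-0.47, 2.24], [-1.27, 1.36], [0.19, 2.51], [-1.53, 4.68], [0.08, 2.07], [-3.09, 3.09]. Speed limits (rad/s): [2.57, 2.57, 3.14, 3.14, 3.14, 3.14, 3.14].

INTERFACE

Orientations are given as a unit quaternion [w, x, y, z].
In Python, from cell import monitor, get_image, get_calibration, ctrl gives the robot as it stands.
- The arm moves only by the shell command python3 -m crank 'ROWS' [FORCE]. ROWS is JSON, a list of rows, each a list of 7 numbers: the shift along the tool's x, y, z in cm, then the turn, a rotation vector about the tool's x, y, z in rad, then the closure, from -1 (fully open) to 1 (shut). A call has 1 to 12 rows; each row shifts and turns the commanded pose from where the row before left it, along the tool's axes as they then stand; what a row does not reach is not made up. A row lasts 1/12 s, in which the tool goes at most 41.7 mm and 7.16 degrees, less where a joint would pass 70% of its speed; a pose out of reach is approached as far as the arm can. A call with a gripper value outside its range is refused whole. The fingers move at their own pace and stop on an object; FORCE is the grip in N (left out, the last holds). Time passes only in rows, so rows that do not move let the fingers close. It gives the time, the measured TCP pose, the force and the opening at its end, in the units of the state.
- monitor.read_state(): the state, without advancing time (a new reading comes with each control period).
- get_image(name): name is "scene" or "top" or "wrist"; returns the picture (400x640x3 uint8, red, green, blue); there is no depth.
- get_calibration(name): a dict with "fov_y" (degrees; the focal length in pixels is half the picture's height over the tangent of half this angle, whatever the lens; pixels are square), "cx", "cy" (the principal point, pixels), "pose" (4x4, takes a point from camera to world coordinates); the wrist camera has in their place "hand_eye" (4x4, takes a point from camera to tool coordinates, whose origin is the TCP and whose axes are the flange's). Camera axes: x right, y down, z forward; pixel columns grow to the right and rows downward; lengths in mm; the calibration is good to about 2 mm. The wrist camera is an equidistant fisheye: a pixel r from the principal point sees the ray r / f radians off the axis. A picture is of the moment at which its call begins: read the wrist's pose just before it. get_calibration takes no time and is no camera call.
- ctrl.close_job(): hands the job in, once; it reports no verdict.
The state is a dict: "t": time; "q": joint angles; "dq": joint speeds; "effort": joint torques, N m; "eef_pos": TCP position; "eef_rot": TCP orientation; "wrist_force": force on the tool from outside, world axes, zero at the start; "moment": the same for the moment, N m; "width": opening from 0.0 (shut) to 1.0 (fully open).
Only numpy, scipy, OpenCV 4.12 (cv2) and the standard library are available. Lean on these libraries where they do the work, as an engineer would, in place of code of your own. Each camera call takes 0.05 s, during which the arm holds its last target. There are 200 camera calls.

## Working session

There is one attempt and no reset: what is moved stays moved. The work goes in short steps, Python scripts to look and compute and a shell command to move; the robot and the scene stay as the last step left them, time stands still between calls to the robot, and variables do not carry over. Pictures are saved under pics/ and viewed, about 12 in all and at most 16, crops included, and the job is handed in when it is done.

```bash
ls; mkdir -p pics
python3 - <<'E'
from cell import monitor,get_image,get_calibration
import cv2,numpy as np
np.set_printoptions(precision=4,suppress=True)
s=monitor.read_state();print({k:np.round(v,3).tolist() for k,v in s.items()})
for n in("scene","top","wrist"):
    im=get_image(n);cv2.imwrite(f"pics/{n}0.png",im[:,:,::-1])
    print(n,get_calibration(n))
E
```

```text
pics
{'t': 0.0, 'q': [1.211, 0.592, 0.048, 1.61, -0.033, 0.943, -0.034], 'dq': [-0.0, 0.001, -0.001, -0.0, 0.001, 0.0, 0.001], 'effort': [0.0, -54.87, 1.546, -19.812, 0.009, 0.009, 0.0], 'eef_pos': [190.25, -698.727, 230.115], 'eef_rot': [-0.001, 0.991, 0.133, -0.0], 'wrist_force': [0.316, 0.386, 0.311], 'moment': [-0.001, -0.051, 0.022], 'width': 0.997}
scene {'fov_y': 53.96750190275561, 'cx': 318.5902517936794, 'cy': 200.49036813374778, 'pose': array([[ -0.7154,  -0.3408,   0.61  , -93.0125],
       [ -0.6987,   0.3459,  -0.6262, 659.8491],
       [  0.0025,  -0.8742,  -0.4856, 597.9548],
       [  0.    ,   0.    ,   0.    ,   1.    ]])}
top {'fov_y': 46.53310805921027, 'cx': 322.6621992758328, 'cy': 194.0868101182312, 'pose': array([[   0.01  ,   -0.994 ,    0.1087,  360.0978],
       [  -0.9999,   -0.0111,   -0.009 ,   16.3344],
       [   0.0101,   -0.1086,   -0.994 , 1576.553 ],
       [   0.    ,    0.    ,    0.    ,    1.    ]])}
wrist {'fov_y': 65.70646984690485, 'cx': 316.85534885654835, 'cy': 196.83163847386245, 'hand_eye': array([[  -0.0005,   -0.9505,   -0.3106,   79.2441],
       [   1.    ,   -0.0007,    0.0006,    0.5922],
       [  -0.0008,   -0.3106,    0.9505, -143.0351],
       [   0.    ,    0.    ,    0.    ,    1.    ]])}
```

View pics/top0.png

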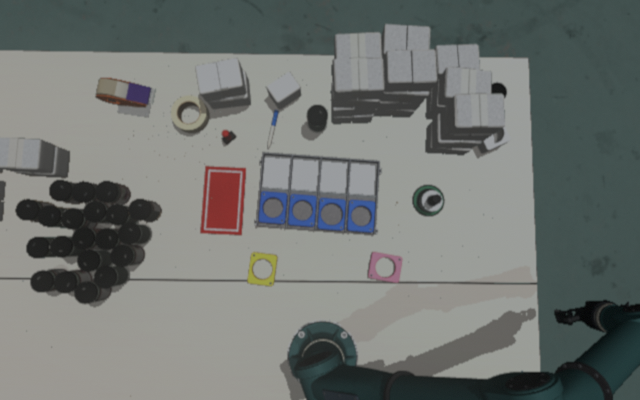

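View pics/scene0.png

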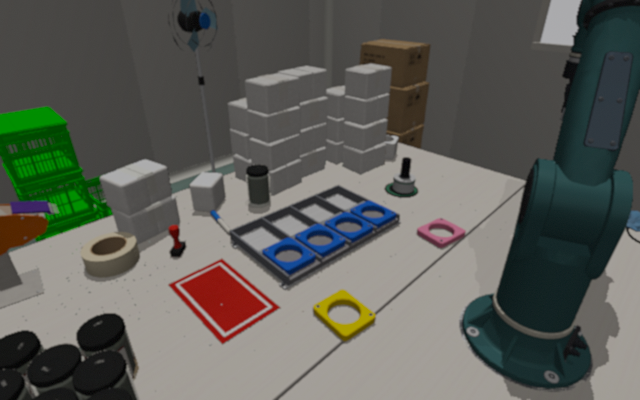

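Candidates for the plates: blue at top-view (272,208), (302,210), (331,213), (361,215). The look-alikes are the yellow plate at (262,268) and the pink one at (385,267), both off the tray, and neither is part of the job. The gauge is at (430,200) and the red mat at (223,200). The jar is at (316,118), the stamp at (229,136) and the marker at (273,125). I choose the four blue plates.

```bash
cat > h.py <<'E'
from cell import monitor,get_image,get_calibration,ctrl
import cv2,numpy as np
from scipy.spatial.transform import Rotation as R
np.set_printoptions(precision=1,suppress=True)
def rot(s): w,x,y,z=s["eef_rot"]; return R.from_quat([x,y,z,w])
def snap(n,save=None):
    s=monitor.read_state(); im=get_image(n); c=get_calibration(n)
    if n=="wrist":
        T=np.eye(4);T[:3,:3]=rot(s).as_matrix();T[:3,3]=s["eef_pos"];c["pose"]=T@c["hand_eye"]
    c["fish"]=n=="wrist"; c["f"]=200/np.tan(np.radians(c["fov_y"])/2)
    if save: cv2.imwrite("pics/"+save,im[:,:,::-1])
    return im,c
def cast(c,px,z):
    px=np.atleast_2d(np.asarray(px,float)); d=(px-[c["cx"],c["cy"]])/c["f"]
    if c["fish"]:
        r=np.linalg.norm(d,axis=1,keepdims=True)+1e-9; v=np.hstack([d/r*np.sin(r),np.cos(r)])
    else: v=np.hstack([d,np.ones((len(d),1))])
    P=c["pose"]; v=v@P[:3,:3].T; o=P[:3,3]
    return o+v*((z-o[2])/v[:,2:3])
def proj(c,p):
    q=np.linalg.inv(c["pose"])@np.append(p,1); x,y,z=q[:3]
    if c["fish"]:
        r=np.hypot(x,y); k=np.arctan2(r,z)/(r+1e-9)
    else: k=1/z
    return np.array([c["cx"]+c["f"]*k*x,c["cy"]+c["f"]*k*y])
def hsv(im,lo,hi): 
    h=cv2.cvtColor(im,cv2.COLOR_RGB2HSV); return cv2.inRange(h,np.array(lo),np.array(hi))
def blobs(m,amin):
    cs,hi=cv2.findContours(m,cv2.RETR_CCOMP,cv2.CHAIN_APPROX_NONE)
    return [(cv2.contourArea(k),k[:,0,:].astype(float),hi[0][i][3]>=0) for i,k in enumerate(cs) if cv2.contourArea(k)>amin]
BLUE=([105,120,50],[128,255,255]); RED=([0,150,60],[8,255,255])
def rect(p):  # centre,size,yaw of xy points
    (cx,cy),(w,h),a=cv2.minAreaRect(p[:,:2].astype(np.float32)); return np.array([cx,cy,w,h,a])
def go(x,y,z,yaw=None):
    s=monitor.read_state(); r=rot(s); p=np.array(s["eef_pos"])
    tx=r.as_matrix()[:,0]; cur=np.arctan2(tx[1],tx[0])
    d=r.inv().apply(np.array([x,y,z])-p)/10
    t=R.from_euler("z",cur if yaw is None else yaw)*R.from_euler("x",np.pi)
    rv=(r.inv()*t).as_rotvec()
    print("pos",p,"yaw",round(cur,3),"shift before turn cm",np.round(d,2),"turn",np.round(rv,3),"w",round(s["width"],3),"F",np.round(s["wrist_force"],1),"t",round(s["t"],1))
E
python3 - <<'E'
from h import *
im,c=snap("top")
for a,p,hole in sorted(blobs(hsv(im,*BLUE),60),key=lambda b:b[1][:,0].mean()):
    print("blue",a,hole,p.mean(0),cast(c,p.mean(0),40)[0],rect(cast(c,p,40)))
for a,p,hole in blobs(hsv(im,*RED),300):
    print("red",a,hole,p.mean(0),rect(cast(c,p,2)))
g=hsv(im,[60,70,30],[90,255,200]); g[:, :405]=0; g[:,455:]=0;g[:170]=0;g[230:]=0
for a,p,hole in blobs(g,30): print("green",a,hole,p.mean(0),rect(cast(c,p,3)))
z=cv2.resize(im[150:280,190:460],None,fx=2.9,fy=2.9,interpolation=cv2.INTER_CUBIC);cv2.imwrite("pics/crop0.png",z[:,:,::-1])
E
```

```text
blue 746.0 False [272.5 207.4] [482.1 168.   40. ] [482.8 168.   87.  101.9  85.9]
blue 363.5 True [272.7 207.3] [482.2 167.5  40. ] [481.7 168.   69.9  69.5   1.1]
blue 742.0 False [302. 210.] [474.3  70.4  40. ] [474.5  70.4  86.6 102.   86.2]
blue 367.0 True [302. 210.] [474.3  70.3  40. ] [474.5  70.3  70.4  70.1  45.8]
blue 747.5 False [331.3 213.8] [463.  -26.7  40. ] [462.9 -26.7  86.5 102.4  86.2]
blue 424.0 True [331.4 213.9] [462.5 -27.2  40. ] [464.  -27.5  76.2  76.2   0.6]
blue 362.5 True [360.7 215.7] [ 457.5 -124.2   40. ] [ 456.7 -123.5   72.9   69.6    0.2]
blue 747.5 False [361.  215.7] [ 457.5 -125.3   40. ] [ 457.7 -124.6   86.8  101.9   86.2]
red 1440.5 False [222.9 200.2] [508.9 340.1  95.6 184.   87.7]
green 64.5 False [423.2 192.5] [ 538.8 -342.6   43.7   96.9   33.4]
```

View pics/crop0.png

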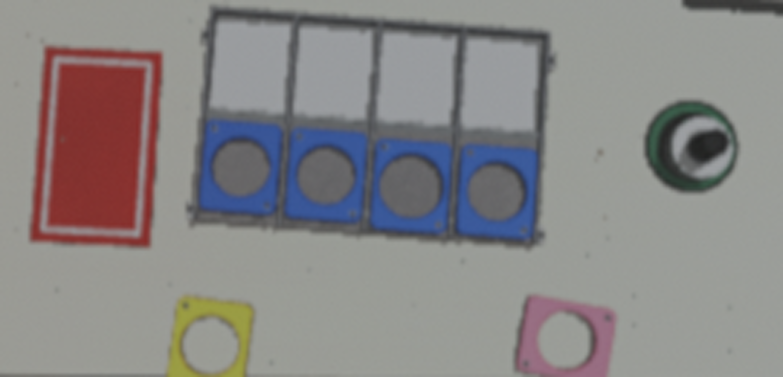

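Crop: blue plates at (240,167), (326,176), (411,186) and (497,191) lie in lanes 1–4. Yellow (210,343) and pink (566,340) lie off the tray. The gauge stands on its green-ringed pad at (691,146). That confirms the choice.

Run:
```python
from h import *
im,c=snap("top")
print(cast(c,[428.3,200.3],3),cast(c,[435.5,199.3],113))
p=cast(c,[428.3,200.3],3)[0]
go(p[0],p[1],280,-0.07)
```

```text
[[ 514.9 -357.9    3. ]] [[ 507.5 -354.7  113. ]]
pos [ 190.3 -699.2  230.7] yaw 0.266 shift before turn cm [ 40.3 -24.4  -4.9] turn [-0.   0.   0.3] w 1.005 F [-0.5 -0.1  0. ] t 0.2
```

```bash
sed -i 's/precision=1/precision=3/' h.py; python3 -m crank '[[0,0,-2,0,0,0,-1],[3.4,-2.1,-0.3,0,0,0,-1],[3.4,-2.1,-0.3,0,0,0,-1],[3.4,-2.1,-0.3,0,0,0,-1],[3.4,-2.1,-0.3,0,0,0,-1],[3.4,-2.1,-0.3,0,0,0,-1],[3.4,-2.1,-0.3,0,0,0,-1],[3.4,-2.1,-0.3,0,0,0,-1],[3.4,-2.1,-0.3,0,0,0,-1],[3.4,-2.1,-0.3,0,0,0,-1],[3.3,-2.0,-0.3,0,0,0,-1],[3.3,-2.0,0,0,0,0,-1]]' 60
python3 -m crank '[[3.0,-1.4,0,0,0,0,-1],[0,0,0,0,0,0.112,-1],[0,0,0,0,0,0.112,-1],[0,0,0,0,0,0.112,-1],[0,0,0,0,0,0,-1],[0,0,0,0,0,0,-1]]'
python3 - <<'E'
from h import *
go(514.9,-357.9,280,-0.07)
im,c=snap("wrist","w1.png")
print(proj(c,[514.9,-357.9,3]),proj(c,[514.9,-357.9,113]))
E
```

```text
t: 1.25
eef_pos: [490.6, -379.4, 282.1]
eef_rot: [0.0, 0.991, 0.133, 0.0]
wrist_force: [0.6, 0.1, -1.2]
width: 0.998
t: 1.75
eef_pos: [514.4, -359.4, 281.2]
eef_rot: [0.0, 0.999, -0.034, -0.0]
wrist_force: [-0.2, -0.1, 0.1]
width: 0.999
pos [ 514.449 -359.355  281.208] yaw -0.067 shift before turn cm [ 0.04 -0.15  0.12] turn [0.    0.    0.003] w 0.999 F [-0.2 -0.1  0.1] t 1.8
[315.031 156.522] [314.531 176.128]
```

View pics/w1.png

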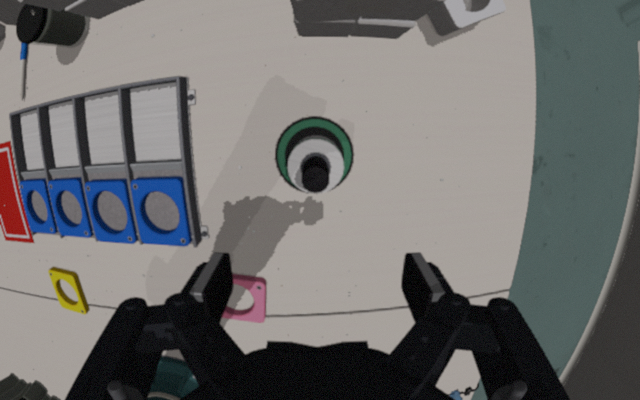

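The wrist view shows the gauge on its pad at (315,155), with the handle top at about (315,178). I'll measure the ring and handle top here.

Run:
```python
from h import *
im,c=snap("wrist")
m=hsv(im,[60,70,30],[95,255,220]); m[:100]=0;m[210:]=0;m[:,:260]=0;m[:,370:]=0
for a,p,h in blobs(m,80):
    q=cast(c,p,3)[:,:2]; (o,r)=cv2.minEnclosingCircle(q.astype(np.float32)); print("ring",a,h,p.mean(0),o,r)
k=cv2.inRange(cv2.cvtColor(im,cv2.COLOR_RGB2GRAY),0,50);k[:140]=0;k[200:]=0;k[:,:285]=0;k[:,345:]=0
for a,p,h in blobs(k,80):
    print("dark",a,h,p.min(0),p.max(0)); lo=p[p[:,1]>p[:,1].max()-20]
    (o,r)=cv2.minEnclosingCircle(cast(c,lo,113)[:,:2].astype(np.float32)); print(o,r)
    print(cast(c,[p[:,0].mean(),p[:,1].max()],113))
```

```text
ring 1092.5 False [312.79 146.22] (516.6834716796875, -356.41387939453125) 52.26852035522461
dark 760.5 False [301. 156.] [328. 191.]
(512.9660034179688, -357.82574462890625) 14.367280960083008
[[ 498.765 -356.758  113.   ]]
dark 112.0 False [285. 140.] [300. 167.]
(536.3192138671875, -332.7454833984375) 10.604775428771973
[[ 526.391 -332.471  113.   ]]
```

```bash
python3 -m crank '[[0,-0.19,4,0,0,0,-1],[0,0,4,0,0,0,-1],[0,0,4,0,0,0,-1],[0,0,4,0,0,0,-1],[0,0,3,0,0,0,-1],[0,0,2.6,0,0,0,-1],[0,0,0,0,0,0,-1],[0,0,0,0,0,0,1],[0,0,0,0,0,0,1],[0,0,0,0,0,0,1],[0,0,0,0,0,0,1],[0,0,0,0,0,0,1]]' 60
python3 -m crank '[[0,0,0,0,0,0,1],[0,0,0,0,0,0,1],[0,0,0,0,0,0,1],[0,0,-2,0,0,0,1],[0,0,-3,0,0,0,1],[0,0,-3,0,0,0,1],[0,0,0,0,0,0,1],[0,0,0,0,0,0,1]]'
python3 - <<'E'
from h import *
go(482,168,160,-0.07)
im,c=snap("wrist","w2.png")
E
```

```text
t: 2.85
eef_pos: [515.8, -358.0, 67.4]
eef_rot: [0.001, 0.999, -0.035, 0.001]
wrist_force: [-0.4, 0.2, 4.5]
width: 0.336
t: 3.52
eef_pos: [515.6, -358.2, 147.3]
eef_rot: [0.001, 0.999, -0.035, 0.002]
wrist_force: [0.0, 0.2, -4.6]
width: 0.336
pos [ 515.59  -358.224  147.266] yaw -0.07 shift before turn cm [ -7.03 -52.25  -1.4 ] turn [ 0.002 -0.004 -0.   ] w 0.336 F [ 0.   0.2 -4.6] t 3.5
```

View pics/w2.png

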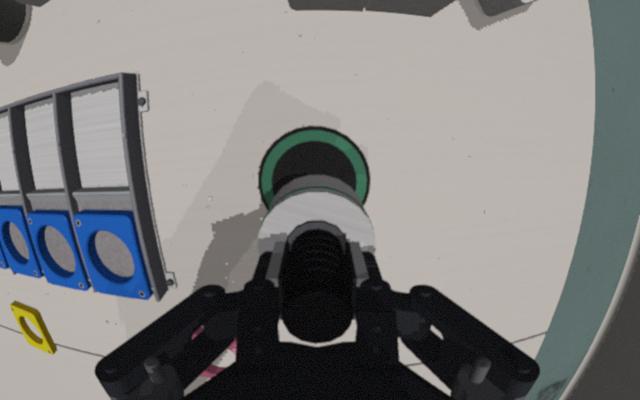

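The gauge is held upright in the jaws at (316,280); the empty ring is at (314,180).

```bash
python3 -m crank '[[0,-2,-1.4,0,0,0,1],[-0.6,-4,0,0,0,0,1],[-0.6,-4,0,0,0,0,1],[-0.6,-4,0,0,0,0,1],[-0.6,-4,0,0,0,0,1],[-0.6,-4,0,0,0,0,1],[-0.6,-4,0,0,0,0,1],[-0.6,-4,0,0,0,0,1],[-0.6,-4,0,0,0,0,1],[-0.6,-4,0,0,0,0,1],[-0.6,-4,0,0,0,0,1],[-0.6,-4,0,0,0,0,1]]'
python3 -m crank '[[-0.4,-4,0,0,0,0,1],[0,-2.2,0,0,0,0,1],[0,0,0,0,0,0,1],[0,0,0,0,0,0,1],[0,0,0,0,0,0,1]]'
python3 - <<'E'
from h import *
go(482.3,168,115,-0.07)
im,c=snap("wrist","w3.png")
print([proj(c,p) for p in ([482.3,168,40],[474.4,70.4,40],[463,-27,40],[457.5,-124.5,40])])
for a,p,h in blobs(hsv(im,*BLUE),200): print(a,h,p.mean(0),rect(cast(c,p,40)))
E
```

```text
t: 4.57
eef_pos: [478.8, 107.3, 157.8]
eef_rot: [0.001, 0.999, -0.035, -0.002]
wrist_force: [0.5, 0.3, -3.6]
width: 0.335
t: 4.98
eef_pos: [479.9, 166.6, 158.0]
eef_rot: [0.001, 0.999, -0.035, -0.002]
wrist_force: [-0.1, -1.1, -3.4]
width: 0.329
pos [479.938 166.645 157.976] yaw -0.07 shift before turn cm [ 0.24 -0.16  4.3 ] turn [ 0.003  0.003 -0.   ] w 0.329 F [-0.1 -1.1 -3.4] t 5.0
[array([313.805, 187.746]), array([420.939, 188.992]), array([506.904, 193.844]), array([569.235, 192.93 ])]
4112.0 False [564.739 190.596] [ 460.168 -120.181   92.519  103.443   86.381]
1146.5 True [563.42  189.244] [ 462.197 -113.953   53.604   58.891   35.572]
6591.5 False [500.714 188.508] [465.183 -23.248  91.893 103.591  86.198]
2441.5 True [499.871 189.62 ] [467.387 -18.868  66.761  63.564   8.566]
9444.5 False [416.259 183.156] [476.499  72.873  89.736 103.36   86.246]
3273.0 True [415.326 184.217] [478.173  74.889  59.706  65.215  42.717]
3910.0 False [308.977 160.045] [496.949 168.197  88.575  78.401  86.256]
```

View pics/w3.png

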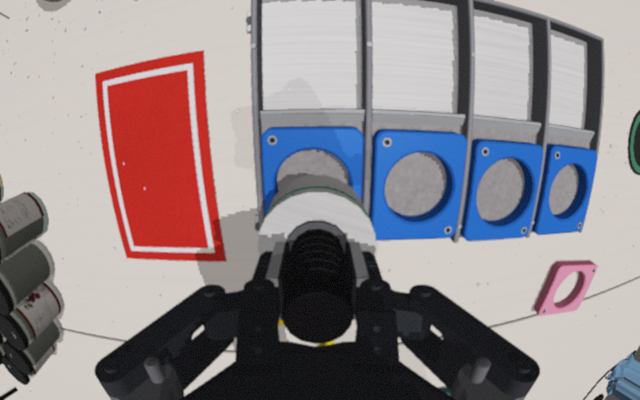

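Lane 1's bore is right under the held gauge, around (314,188). The wrist and top estimates agree within about 2 mm, so I go down in small steps.

```bash
python3 -m crank '[[0.3,-0.15,2.5,0,0,0,1],[0,0,2.2,0,0,0,1],[0,0,0,0,0,0,1],[0,0,0.3,0,0,0,1],[0,0,0.3,0,0,0,1],[0,0,0.3,0,0,0,1],[0,0,0,0,0,0,1]]'
python3 -m crank '[[0,0,0.3,0,0,0,1],[0,0,0,0,0,0,1]]'
```

```text
t: 5.62
eef_pos: [484.8, 169.1, 103.7]
eef_rot: [-0.0, 0.999, -0.035, 0.0]
wrist_force: [-0.3, -0.0, -3.1]
width: 0.335
t: 5.78
eef_pos: [486.2, 169.7, 101.0]
eef_rot: [-0.001, 0.999, -0.035, 0.002]
wrist_force: [2.7, 0.3, -3.3]
width: 0.337
```

```bash
python3 -m crank '[[0.2,0,0.3,0,0,0,1],[0,0,0.3,0,0,0,1],[0,0,0,0,0,0,1]]'
python3 -m crank '[[0.1,0,0.3,0,0,0,1],[0,0,0.3,0,0,0,1],[0,0,0,0,0,0,1]]'
```

```text
t: 6.03
eef_pos: [488.7, 169.6, 98.7]
eef_rot: [-0.001, 0.999, -0.035, 0.002]
wrist_force: [-4.8, -2.1, 35.3]
width: 0.336
t: 6.28
eef_pos: [490.2, 169.6, 97.2]
eef_rot: [-0.002, 0.999, -0.036, 0.002]
wrist_force: [-14.4, -5.1, 77.2]
width: 0.334
```

```bash
python3 -m crank '[[-0.3,0,-0.5,0,0,0,1],[0,0,-0.2,0,0,0,1],[0,0,0,0,0,0,1],[0,0,0,0,0,0,1]]'
python3 -m crank '[[0,0,0,0,0,0,0],[0,0,0,0,0,0,0],[0,0,0,0,0,0,0],[0,0,0,0,0,0,0],[0,0,0,0,0,0,0],[0,0,0,0,0,0,0]]'
python3 - <<'E'
from h import *
go(485,168,115,-0.07)
im,c=snap("wrist"); z=np.hstack([im[100:400,120:520],im[100:400,120:520]*0]); im2,c2=snap("scene"); z[:, 400:]=cv2.resize(im2[200:300,235:368],(400,300),interpolation=cv2.INTER_CUBIC)
cv2.imwrite("pics/l1.png",z[:,:,::-1])
E
```

```text
t: 6.62
eef_pos: [487.9, 170.1, 97.9]
eef_rot: [-0.001, 0.999, -0.035, 0.003]
wrist_force: [0.9, -1.2, 23.3]
width: 0.339
t: 7.12
eef_pos: [484.0, 169.3, 94.8]
eef_rot: [0.0, 0.999, -0.035, -0.001]
wrist_force: [0.0, 0.1, -0.8]
width: 0.497
pos [484.016 169.253  94.812] yaw -0.07 shift before turn cm [ 0.1   0.12 -2.02] turn [ 0.001  0.001 -0.   ] w 0.497 F [ 0.   0.1 -0.8] t 7.1
```

View pics/l1.png

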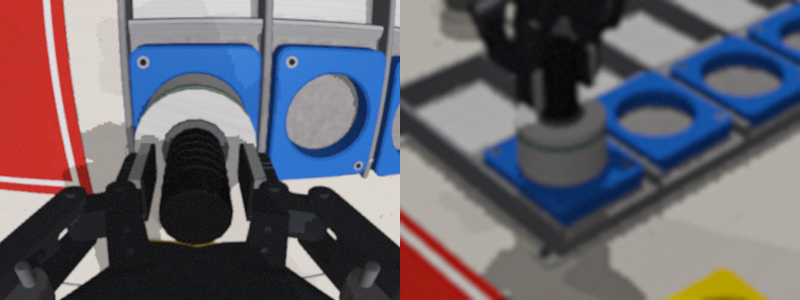

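The gauge stands upright in lane 1's bore with its plug well proud of the plate. It stuck at a tip height of about 34 mm, so lane 1 is TIGHT. I regrip it there and go to lane 2.

```bash
python3 -m crank '[[0,0,0,0,0,0,1],[0,0,0,0,0,0,1],[0,0,0,0,0,0,1],[0,0,0,0,0,0,1],[0,0,0,0,0,0,1]]'
python3 -m crank '[[0,0,-1.5,0,0,0,1],[0,0,-2,0,0,0,1],[0,0,0,0,0,0,1],[0,0,0,0,0,0,1]]'
python3 - <<'E'
from h import *
go(476,71.6,115,-0.07)
im,c=snap("top")
for a,p,hole in sorted(blobs(hsv(im,*BLUE),60),key=lambda b:b[1][:,0].mean()):
    if a>300 and not hole:print("blue",a,rect(cast(c,p,40)))
E
```

```text
t: 7.63
eef_pos: [484.5, 169.8, 95.4]
eef_rot: [-0.0, 0.999, -0.035, 0.0]
wrist_force: [-1.3, 2.0, 1.2]
width: 0.336
t: 7.97
eef_pos: [484.8, 169.0, 130.5]
eef_rot: [-0.0, 0.999, -0.035, 0.001]
wrist_force: [0.8, 1.3, -4.6]
width: 0.336
pos [484.75  169.037 130.455] yaw -0.07 shift before turn cm [-0.19  9.78  1.54] turn [-0.    -0.001 -0.   ] w 0.336 F [ 0.8  1.3 -4.6] t 8.0
blue 751.5 [474.494  70.83   87.407 102.476  86.207]
blue 749.5 [462.938 -26.717  86.479 102.416  86.213]
blue 747.5 [ 457.728 -124.554   86.807  101.939   86.213]
```

```bash
python3 -m crank '[[-0.1,3,0,0,0,0,1],[-0.05,3.5,0,0,0,0,1],[0,3.3,0,0,0,0,1],[0,0,0,0,0,0,1],[0,0,2.6,0,0,0,1],[0,0,0,0,0,0,1],[0,0,0.3,0,0,0,1],[0,0,0.3,0,0,0,1],[0,0,0,0,0,0,1]]'
python3 -m crank '[[0,0,0.3,0,0,0,1],[0,0,0.3,0,0,0,1],[0,0,0,0,0,0,1]]'
```

```text
t: 8.77
eef_pos: [476.2, 72.2, 98.1]
eef_rot: [-0.0, 0.999, -0.035, -0.0]
wrist_force: [0.2, 0.5, -3.7]
width: 0.336
t: 9.02
eef_pos: [478.6, 71.8, 95.0]
eef_rot: [-0.0, 0.999, -0.035, 0.002]
wrist_force: [-1.7, -2.7, 20.1]
width: 0.341
```

```bash
python3 -m crank '[[0,0,-0.2,0,0,0,1],[0,0,0,0,0,0,0],[0,0,0,0,0,0,0],[0,0,0,0,0,0,0],[0,0,0,0,0,0,0],[0,0,0,0,0,0,0],[0,0,0,0,0,0,0]]'
python3 - <<'E'
from h import *
im,c=snap("wrist"); z=np.hstack([im[100:400,120:520],im[100:400,120:520]*0]); im2,c2=snap("scene"); z[:, 400:]=cv2.resize(im2[180:280,255:388],(400,300),interpolation=cv2.INTER_CUBIC)
cv2.imwrite("pics/l2.png",z[:,:,::-1])
E
python3 -m crank '[[0,0,0,0,0,0,1],[0,0,0,0,0,0,1],[0,0,0,0,0,0,1],[0,0,0,0,0,0,1],[0,0,0,0,0,0,1]]'
```

```text
t: 9.6
eef_pos: [476.0, 71.7, 94.1]
eef_rot: [0.0, 0.999, -0.035, -0.0]
wrist_force: [0.2, 1.2, -0.5]
width: 0.498
t: 10.12
eef_pos: [476.1, 71.8, 94.3]
eef_rot: [-0.0, 0.999, -0.035, -0.0]
wrist_force: [-0.1, 1.3, 0.9]
width: 0.334
```

View pics/l2.png

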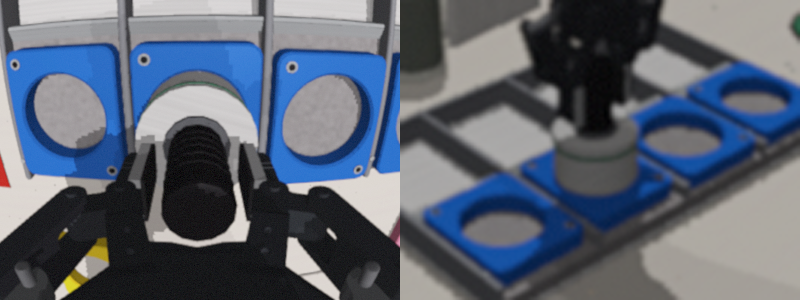

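Same depth and upright, so lane 2 is TIGHT too. On to lane 3.

```bash
python3 -m crank '[[0,0,-1.5,0,0,0,1],[0,0,-2,0,0,0,1],[-0.1,3,0,0,0,0,1],[-0.2,3.5,0,0,0,0,1],[-0.16,3.3,0,0,0,0,1],[0,0,0,0,0,0,1],[0,0,2.6,0,0,0,1],[0,0,0,0,0,0,1],[0,0,0.3,0,0,0,1],[0,0,0.3,0,0,0,1],[0,0,0,0,0,0,1]]'
python3 -m crank '[[0,0,0.3,0,0,0,1],[0,0,0.3,0,0,0,1],[0,0,0,0,0,0,1]]'
```

```text
t: 11.03
eef_pos: [464.6, -25.1, 97.2]
eef_rot: [-0.0, 0.999, -0.034, -0.0]
wrist_force: [-0.8, -0.4, -3.0]
width: 0.337
t: 11.28
eef_pos: [464.6, -25.5, 91.2]
eef_rot: [-0.0, 0.999, -0.035, -0.0]
wrist_force: [0.7, -0.4, -3.6]
width: 0.335
```

Lane 3 lets the gauge past the sticking height. I continue to the floor.

```bash
python3 -m crank '[[0,0,0.4,0,0,0,1],[0,0,0.4,0,0,0,1],[0,0,0.1,0,0,0,1],[0,0,0,0,0,0,1]]'
python3 -m crank '[[0,0,0,0,0,0,0],[0,0,0,0,0,0,0],[0,0,0,0,0,0,0],[0,0,0,0,0,0,0],[0,0,0,0,0,0,0],[0,0,0,0,0,0,0]]'
python3 - <<'E'
from h import *
im,c=snap("wrist"); z=np.hstack([im[100:400,120:520],im[100:400,120:520]*0]); im2,c2=snap("scene"); z[:, 400:]=cv2.resize(im2[160:260,275:408],(400,300),interpolation=cv2.INTER_CUBIC)
cv2.imwrite("pics/l3.png",z[:,:,::-1])
E
python3 -m crank '[[0,0,0,0,0,0,1],[0,0,0,0,0,0,1],[0,0,0,0,0,0,1],[0,0,0,0,0,0,1],[0,0,0,0,0,0,1]]'
```

```text
t: 11.62
eef_pos: [464.9, -25.7, 82.4]
eef_rot: [-0.0, 0.999, -0.035, 0.0]
wrist_force: [-1.4, 1.3, 0.5]
width: 0.339
t: 12.12
eef_pos: [464.7, -25.8, 82.3]
eef_rot: [0.0, 0.999, -0.035, 0.0]
wrist_force: [0.2, 1.0, -0.5]
width: 0.5
t: 12.63
eef_pos: [464.7, -25.6, 82.4]
eef_rot: [-0.0, 0.999, -0.035, 0.0]
wrist_force: [-0.4, 0.7, 3.8]
width: 0.336
```

View pics/l3.png

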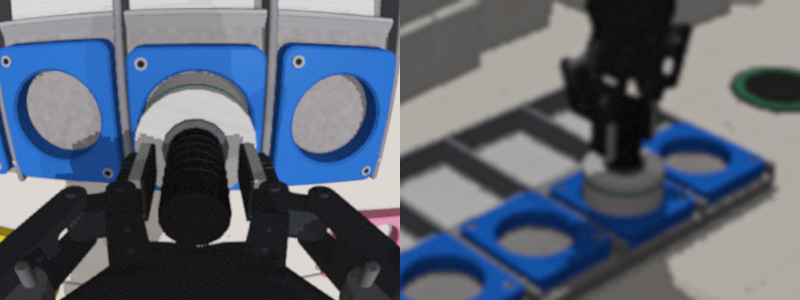

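The gauge drops to the ledge in lane 3, so lane 3 is GOOD. Next, lane 4.

```bash
python3 -m crank '[[0,0,-1.5,0,0,0,1],[0,0,-3,0,0,0,1],[0,3,0,0,0,0,1],[0.1,3.5,0,0,0,0,1],[0.05,3.3,0,0,0,0,1],[0,0,0,0,0,0,1],[0,0,2.6,0,0,0,1],[0,0,0,0,0,0,1],[0,0,0.3,0,0,0,1],[0,0,0.2,0,0,0,1],[0,0,0,0,0,0,1]]'
python3 -m crank '[[0,0,0.3,0,0,0,1],[0,0,0.3,0,0,0,1],[0,0,0,0,0,0,1]]'
```

```text
t: 13.55
eef_pos: [459.6, -123.2, 96.5]
eef_rot: [0.0, 0.999, -0.035, 0.0]
wrist_force: [0.1, 0.2, -3.5]
width: 0.335
t: 13.8
eef_pos: [460.8, -123.7, 94.7]
eef_rot: [0.0, 0.999, -0.035, 0.001]
wrist_force: [-4.6, 1.1, 39.9]
width: 0.333
```

```bash
python3 -m crank '[[0,0,-0.4,0,0,0,1],[0,0,0,0,0,0,0],[0,0,0,0,0,0,0],[0,0,0,0,0,0,0],[0,0,0,0,0,0,0],[0,0,0,0,0,0,0],[0,0,0,0,0,0,0]]'
python3 - <<'E'
from h import *
im,c=snap("wrist"); z=np.hstack([im[100:400,120:520],im[100:400,120:520]*0]); im2,c2=snap("scene"); z[:, 400:]=cv2.resize(im2[140:240,295:428],(400,300),interpolation=cv2.INTER_CUBIC)
cv2.imwrite("pics/l4.png",z[:,:,::-1])
E
python3 -m crank '[[0,0,0,0,0,0,1],[0,0,0,0,0,0,1],[0,0,0,0,0,0,1],[0,0,0,0,0,0,1],[0,0,0,0,0,0,1]]'
```

```text
t: 14.38
eef_pos: [459.1, -123.6, 93.9]
eef_rot: [-0.0, 0.999, -0.035, -0.0]
wrist_force: [-0.8, -0.2, 1.2]
width: 0.503
t: 14.9
eef_pos: [459.2, -123.7, 94.2]
eef_rot: [0.0, 0.999, -0.035, -0.0]
wrist_force: [-0.4, -0.6, -1.3]
width: 0.338
```

View pics/l4.png

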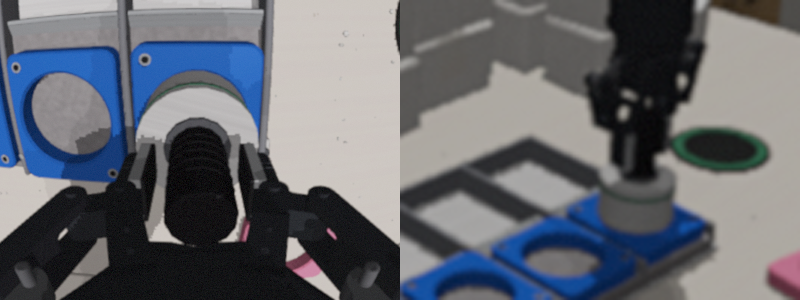

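Lane 4 is TIGHT: stuck at the same height, upright. Now park the gauge at its pad.

```bash
python3 -m crank '[[0,0,-1.5,0,0,0,1],[0,0,-3,0,0,0,1],[0,0,0,0,0,0,1]]'
python3 - <<'E'
from h import *
go(515,-357.5,70,-0.07)
E
```

```text
t: 15.15
eef_pos: [461.2, -124.0, 142.1]
eef_rot: [0.0, 0.999, -0.035, 0.003]
wrist_force: [1.7, -0.7, -2.1]
width: 0.337
pos [ 461.226 -124.028  142.15 ] yaw -0.07 shift before turn cm [ 6.97 22.91  7.27] turn [ 0.001 -0.006 -0.001] w 0.337 F [ 1.7 -0.7 -2.1] t 15.2
```

```bash
python3 -m crank '[[1.1,3.8,0,0,0,0,1],[1.2,3.8,0,0,0,0,1],[1.2,3.8,0,0,0,0,1],[1.2,3.8,0,0,0,0,1],[1.2,3.8,0,0,0,0,1],[1.1,3.9,0,0,0,0,1],[0,0,0,0,0,0,1],[0,0,3.6,0,0,0,1],[0,0,3,0,0,0,1],[0,0,0,0,0,0,1]]'
python3 -m crank '[[0,0,0.4,0,0,0,1],[0,0,0.3,0,0,0,1],[0,0,0.2,0,0,0,1],[0,0,0,0,0,0,1]]'
```

```text
t: 15.98
eef_pos: [508.1, -353.6, 66.8]
eef_rot: [-0.004, 0.999, -0.035, -0.006]
wrist_force: [-1.7, 2.2, -3.7]
width: 0.339
t: 16.32
eef_pos: [513.9, -357.3, 65.4]
eef_rot: [0.001, 0.999, -0.035, 0.001]
wrist_force: [-0.7, 0.6, -3.1]
width: 0.331
```

```bash
python3 -m crank '[[0,0,0.2,0,0,0,1],[0,0,0.15,0,0,0,1],[0,0,0,0,0,0,1]]'
python3 -m crank '[[0,0,0,0,0,0,-0.2],[0,0,0,0,0,0,-0.2],[0,0,0,0,0,0,-0.6],[0,0,0,0,0,0,-1],[0,0,0,0,0,0,-1],[0,0,0,0,0,0,-1],[0,0,-3,0,0,0,-1],[0,0,-4,0,0,0,-1],[0,0,-4,0,0,0,-1],[0,0,-4,0,0,0,-1],[0,0,0,0,0,0,-1],[0,0,0,0,0,0,-1]]'
python3 - <<'E'
from h import *
im,c=snap("wrist","w5.png")
m=hsv(im,[60,70,30],[95,255,220]); m[:80]=0;m[230:]=0;m[:,:240]=0;m[:,390:]=0
for a,p,h in blobs(m,80):
    q=cast(c,p,3)[:,:2]; (o,r)=cv2.minEnclosingCircle(q.astype(np.float32)); print("ring",a,h,o,r)
go(514,-357,65,-0.07)
im,c=snap("top")
for a,p,hole in sorted(blobs(hsv(im,*BLUE),60),key=lambda b:b[1][:,0].mean()):
    if a>300:print("blue",a,hole,rect(cast(c,p,40)))
E
```

```text
t: 16.57
eef_pos: [514.0, -357.4, 62.4]
eef_rot: [0.001, 0.999, -0.035, 0.001]
wrist_force: [-0.2, 1.1, 3.0]
width: 0.336
t: 17.57
eef_pos: [514.8, -358.2, 214.0]
eef_rot: [0.002, 0.999, -0.035, 0.003]
wrist_force: [0.5, 0.9, -0.3]
width: 1.0
ring 1491.0 False (516.4383544921875, -356.2812194824219) 52.24353790283203
pos [ 513.315 -357.172  211.747] yaw -0.07 shift before turn cm [ 0.04 -0.04 14.67] turn [ 0.001 -0.002 -0.   ] w 1.0 F [ 0.2  0.3 -0.5] t 17.6
blue 732.0 False [480.813 168.097  86.743 101.208  86.243]
blue 364.5 True [480.083 167.969  73.103  69.474   1.106]
blue 739.0 False [474.592  70.404  86.57  101.72   86.207]
blue 367.0 True [474.499  70.268  70.44   70.146  45.751]
blue 746.0 False [461.362 -26.769  86.478 101.953  86.475]
blue 423.5 True [461.467 -26.671  77.181  75.046  45.606]
blue 362.5 True [ 456.712 -123.542   72.93    69.612    0.209]
blue 751.5 False [ 457.125 -124.444   87.335  102.395   85.846]
```

View pics/w5.png

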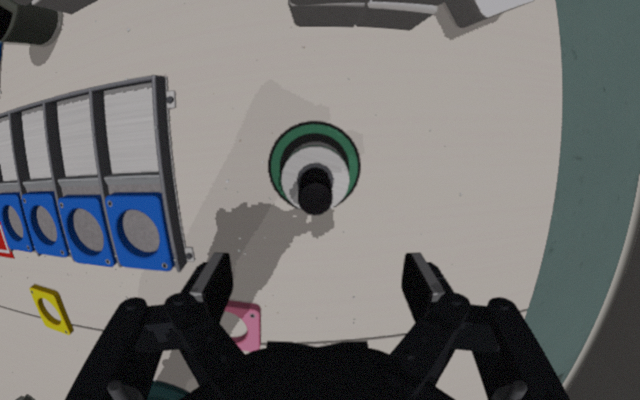

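The gauge is parked on its ring, centred at (315,165); the plates are at the left. Verdicts: lanes 1, 2 and 4 are tight and lane 3 is good. I push plate 3 with shut fingers inside its bore.

```bash
python3 -c "
from h import *
go(463,-26,100,-0.07)"
python3 -m crank '[[-0.6,-2.5,0,0,0,0,1],[-0.6,-3.9,0,0,0,0,1],[-0.6,-3.9,0,0,0,0,1],[-0.6,-3.9,0,0,0,0,1],[-0.6,-3.9,0,0,0,0,1],[-0.6,-3.9,0,0,0,0,1],[-0.7,-3.9,0,0,0,0,1],[-0.7,-3.9,0,0,0,0,1],[-0.7,-3.0,0,0,0,0,1],[0,0,0,0,0,0,1],[0,0,0,0,0,0,1]]'
python3 -c "
from h import *
go(463,-26,60,-0.07)"
```

```text
pos [ 512.442 -356.551  210.276] yaw -0.07 shift before turn cm [ -7.23 -32.62  11.05] turn [-0.001  0.001 -0.   ] w 1.002 F [-0.5 -0.  -0.4] t 17.7
t: 18.58
eef_pos: [477.6, -23.6, 209.2]
eef_rot: [-0.0, 0.999, -0.032, -0.002]
wrist_force: [0.3, 0.9, -0.2]
width: -0.0
pos [477.61  -23.613 209.239] yaw -0.065 shift before turn cm [-1.38  0.33 14.93] turn [-0.     0.004  0.005] w -0.0 F [ 0.3  0.9 -0.2] t 18.6
```

```bash
python3 -m crank '[[-1.4,0.3,3,0,0,0,1],[0,0,4,0,0,0,1],[0,0,4,0,0,0,1],[0,0,3.9,0,0,0,1],[0,0,1.5,0,0,0,1],[0,0,1.2,0,0,0,1],[0,0,0,0,0,0,1],[0,0,0,0,0,0,1]]'
python3 -c "
from h import *
go(463,-26,30,-0.07)"
```

```text
t: 19.25
eef_pos: [464.0, -29.4, 33.6]
eef_rot: [0.001, 0.999, -0.036, -0.002]
wrist_force: [-0.3, 0.1, 0.9]
width: 0.004
pos [464.049 -29.405  33.617] yaw -0.073 shift before turn cm [-0.13 -0.33  0.36] turn [ 0.001  0.003 -0.003] w 0.004 F [-0.3  0.1  0.9] t 19.2
```

```bash
python3 -m crank '[[0.5,-0.3,0.3,0,0,0,1],[0.8,0,0,0,0,0,1],[0.8,0,0,0,0,0,1],[0.8,0,0,0,0,0,1],[0.8,0,0,0,0,0,1],[0.8,0,0,0,0,0,1],[0.8,0,0,0,0,0,1]]'
python3 -m crank '[[0.8,0,0,0,0,0,1],[0.8,0,0,0,0,0,1],[0.8,0,0,0,0,0,1],[0,0,0,0,0,0,1]]'
```

```text
t: 19.83
eef_pos: [501.4, -28.2, 31.0]
eef_rot: [0.001, 0.999, -0.035, -0.017]
wrist_force: [-26.9, 3.3, 20.9]
width: 0.001
t: 20.17
eef_pos: [502.3, -28.8, 29.7]
eef_rot: [0.002, 0.999, -0.034, -0.04]
wrist_force: [-45.6, 6.3, 39.6]
width: -0.003
```

```bash
python3 -m crank '[[0,0,-0.3,0,0,0,1],[0,0,-0.3,0,0,0,1],[0,0,0,0,0,0,1]]'
```

```text
t: 20.42
eef_pos: [515.3, -29.7, 37.5]
eef_rot: [0.001, 0.999, -0.035, -0.026]
wrist_force: [-33.0, 4.1, 39.2]
width: 0.001
```

```bash
python3 -m crank '[[0,0,0,0,0,0,1],[0.3,0,-0.1,0,0,0,1],[0.3,0,0,0,0,0,1],[0,0,0,0,0,0,1]]'
python3 - <<'E'
from h import *
im,c=snap("scene"); im2,_=snap("wrist")
z=np.hstack([cv2.resize(im[140:280,240:420],(514,400),interpolation=cv2.INTER_CUBIC),cv2.resize(im2[0:400,177:463],(286,400))])
cv2.imwrite("pics/p3.png",z[:,:,::-1])
E
```

```text
t: 20.75
eef_pos: [515.7, -29.8, 37.7]
eef_rot: [0.002, 0.999, -0.035, -0.032]
wrist_force: [-38.2, 5.0, 40.9]
width: -0.004
```

View pics/p3.png

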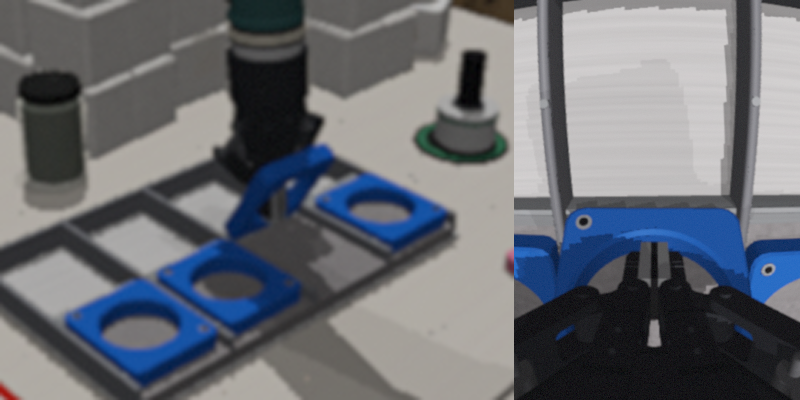

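The scene view shows plate 3 tipped nose-down at the ramp (285,190), still in its lane. Pushing inside the bore rocks it. I back off, let it lie flat, and push from behind instead.

```bash
python3 -m crank '[[-2,0,0,0,0,0,1],[-2,0,0,0,0,0,1],[-1,0,0,0,0,0,1],[-1,0,0,0,0,0,1],[-0.8,0,0,0,0,0,1],[0,0,0,0,0,0,1]]'
python3 -m crank '[[0,0,0,0,0,0,1],[0,0,0,0,0,0,1]]'
```

```text
t: 21.35
eef_pos: [479.4, -25.8, 38.8]
eef_rot: [0.0, 0.999, -0.035, -0.0]
wrist_force: [-0.4, -0.2, -0.4]
width: -0.002
t: 21.52
eef_pos: [482.0, -25.8, 38.9]
eef_rot: [-0.0, 0.999, -0.035, 0.001]
wrist_force: [0.5, -0.7, 0.5]
width: 0.0
```

Free of contact. Rise, turn the tool 90°, and measure plate 3.

```bash
python3 -m crank '[[0,0,-4,0,0,0,1],[0,0,-4,0,0,0,1],[0,0,-4,0,0,0,1],[0,0,-4,0,0,0,0],[0,0,0,0,0,-0.12,0],[0,0,0,0,0,-0.12,0],[0,0,0,0,0,-0.12,0],[0,0,0,0,0,-0.12,0],[0,0,0,0,0,-0.12,0],[0,0,0,0,0,-0.12,0],[0,0,0,0,0,-0.12,0],[0,0,0,0,0,-0.12,0]]'
python3 -m crank '[[0,0,0,0,0,-0.12,0],[0,0,0,0,0,-0.12,0],[0,0,0,0,0,-0.12,0],[0,0,0,0,0,-0.12,0],[0,0,0,0,0,-0.12,0],[0,0,0,0,0,0,0],[0,0,0,0,0,0,0]]'
python3 - <<'E'
from h import *
go(442,-26,60,1.5)
im,c=snap("wrist","w6.png")
for a,p,h in blobs(hsv(im,*BLUE),200): print(a,h,p.mean(0),rect(cast(c,p,40)))
im,c=snap("top")
for a,p,h in blobs(hsv(im,*BLUE),60):
    if a>100: print('top',a,h,p.mean(0),rect(cast(c,p,40)))
E
```

```text
t: 22.52
eef_pos: [481.3, -25.9, 199.1]
eef_rot: [0.0, 0.901, 0.433, 0.001]
wrist_force: [0.3, 0.5, 0.1]
width: 0.501
t: 23.1
eef_pos: [481.0, -26.0, 198.9]
eef_rot: [0.0, 0.736, 0.677, 0.0]
wrist_force: [0.3, 0.3, 0.5]
width: 0.501
pos [480.95  -26.037 198.911] yaw 1.486 shift before turn cm [-0.33 -3.89 13.89] turn [ 0.001 -0.    -0.014] w 0.501 F [0.3 0.3 0.5] t 23.1
3338.5 False [306.114 257.925] [ 458.794 -121.712   91.286  102.052   86.63 ]
8321.5 False [308.046 176.772] [471.489 -25.188  89.104 103.073  85.467]
3662.5 True [308.067 174.969] [472.04  -22.927  68.735  71.04   85.148]
9223.0 False [302.874  81.803] [475.213  71.391  88.75  102.967  85.834]
3562.0 True [302.979  81.9  ] [475.687  70.468  65.807  64.876  39.995]
264.0 False [546.229  10.643] [769.089 160.75   14.434  52.362  79.353]
2220.5 False [300.494  16.726] [478.947 138.661  34.053 103.252  83.825]
top 125.5 False [370.    210.938] [ 465.372 -146.631   43.215   82.701   89.888]
top 739.0 False [301.702 209.99 ] [474.565  71.791  99.514  89.071   0.6  ]
top 370.5 True [302.115 210.213] [473.684  69.432  72.773  70.146  45.751]
top 735.0 False [271.991 207.227] [480.739 168.109  86.942 101.5    86.685]
top 360.5 True [272.328 207.77 ] [480.098 167.969  73.075  69.474   1.106]
```

View pics/w6.png

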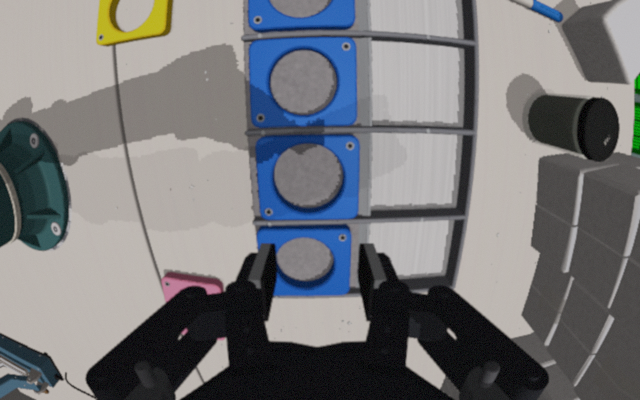

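Plate 3 is flat again at (308,176), about 7 mm further along. Now straddle its near wall with the jaws ajar and push on the back edge.

```bash
python3 -m crank '[[0,-3,0,0,0,-0.014,0],[0,-1.5,4,0,0,0,0],[0,0,4,0,0,0,0],[0,0,4,0,0,0,0],[0,0,0,0,0,0,0],[0,0,0,0,0,0,0]]'
python3 -c "
from h import *
go(436,-23,29,1.5)"
```

```text
t: 23.7
eef_pos: [434.5, -22.2, 78.5]
eef_rot: [-0.002, 0.73, 0.683, -0.002]
wrist_force: [-0.1, 1.1, 0.9]
width: 0.501
pos [434.51  -22.167  78.481] yaw 1.504 shift before turn cm [-0.07  0.18  4.95] turn [-0.005  0.001  0.004] w 0.501 F [-0.1  1.1  0.9] t 23.7
```

```bash
python3 -m crank '[[-0.1,0,2.5,0,0,0,0],[0,0,2.3,0,0,0,0],[0,0,0,0,0,0,0],[0,0,0,0,0,0,0]]'
python3 -m crank '[[0,0.5,0,0,0,0,0],[0,0.6,0,0,0,0,0],[0,0.6,0,0,0,0,0],[0,0.6,0,0,0,0,0],[0,0.6,0,0,0,0,0],[0,0,0,0,0,0,0]]'
```

```text
t: 24.03
eef_pos: [437.0, -23.3, 33.5]
eef_rot: [0.001, 0.73, 0.683, 0.001]
wrist_force: [0.1, -0.6, 0.5]
width: 0.504
t: 24.53
eef_pos: [452.3, -26.2, 32.0]
eef_rot: [-0.006, 0.73, 0.683, -0.01]
wrist_force: [-16.3, 3.9, 14.4]
width: 0.5
```

```bash
python3 -m crank '[[0,0.5,0,0,0,0,0],[0,0.5,0,0,0,0,0],[0,0,0,0,0,0,0]]'
python3 -m crank '[[0,0.5,0,0,0,0,0],[0,0.5,0,0,0,0,0],[0,0,0,0,0,0,0]]'
```

```text
t: 24.78
eef_pos: [460.2, -26.0, 31.6]
eef_rot: [-0.007, 0.73, 0.684, -0.01]
wrist_force: [-1.0, -1.0, -0.1]
width: 0.502
t: 25.03
eef_pos: [488.8, -26.9, 32.9]
eef_rot: [0.002, 0.731, 0.683, 0.003]
wrist_force: [0.2, 0.0, -0.1]
width: 0.503
```

```bash
python3 -m crank '[[0,0.8,0,0,0,0,0],[0,0.8,0,0,0,0,0],[0,0.8,0,0,0,0,0],[0,0.8,0,0,0,0,0],[0,0.8,0,0,0,0,0],[0,0,0,0,0,0,0]]'
python3 -m crank '[[0,0.4,0,0,0,0,0],[0,0.4,0,0,0,0,0],[0,0,0,0,0,0,0]]'
python3 -m crank '[[0,0.3,0,0,0,0,0],[0,0.3,0,0,0,0,0],[0,0,0,0,0,0,0]]'
```

```text
t: 25.53
eef_pos: [527.2, -29.4, 31.9]
eef_rot: [0.001, 0.731, 0.683, 0.001]
wrist_force: [1.3, 0.1, 0.1]
width: 0.502
t: 25.78
eef_pos: [534.4, -29.8, 31.9]
eef_rot: [0.001, 0.73, 0.683, 0.001]
wrist_force: [-0.3, -0.4, 0.6]
width: 0.493
t: 26.03
eef_pos: [539.3, -30.3, 31.8]
eef_rot: [0.0, 0.73, 0.683, 0.0]
wrist_force: [-0.2, 0.1, -0.1]
width: 0.496
```

```bash
python3 -m crank '[[0,0,-1,0,0,0,0],[0,0,-3,0,0,0,0],[0,0,-4,0,0,0,0],[0,0,-4,0,0,0,0],[0,0,-4,0,0,0,0],[-3,-3,0,0,0,0,0],[-3,-3,0,0,0,0,0],[0,0,0,0,0,0,0],[0,0,0,0,0,0,0]]'
python3 - <<'E'
from h import *
im,c=snap("wrist","w7.png")
for a,p,h in blobs(hsv(im,*BLUE),200): print(a,h,p.mean(0),rect(cast(c,p,40)),"z24",rect(cast(c,p,24))[:2])
im,c=snap("top")
for a,p,h in blobs(hsv(im,*BLUE),60):
    if a>100: print('top',a,h,p.mean(0),rect(cast(c,p,40)),"z24",rect(cast(c,p,24))[:2])
E
```

```text
t: 26.78
eef_pos: [472.9, -87.5, 192.3]
eef_rot: [0.0, 0.732, 0.681, -0.001]
wrist_force: [1.4, 1.0, 0.6]
width: 0.502
7741.5 False [306.071 210.873] [ 458.459 -122.238   90.567  102.823   85.946] z24 [ 457.367 -128.401]
2785.0 True [305.571 210.048] [ 458.485 -120.052   62.643   63.365   39.952] z24 [ 457.395 -126.096]
7942.5 False [404.934 117.916] [565.197 -32.119  89.711  95.729  86.113] z24 [569.891 -33.398]
3053.0 True [406.191 117.449] [564.233 -31.158  65.21   61.126  46.873] z24 [568.874 -32.385]
3696.0 False [307.577  34.287] [473.966  58.457  65.597 102.813  85.507] z24 [473.714  62.087]
top 743.5 False [301.838 210.181] [474.432  70.423  86.585 102.167  85.924] z24 [475.622  70.986]
top 365.0 True [301.967 210.05 ] [474.5    70.27   70.436  70.146  45.751] z24 [475.691  70.831]
top 734.0 False [271.982 207.227] [480.688 168.105  86.743 101.458  86.243] z24 [481.944 169.685]
top 362.5 True [272.344 207.787] [480.098 167.969  73.075  69.474   1.106] z24 [481.347 169.548]
top 255.0 False [331.623 181.616] [567.841 -32.927  86.111  95.941  86.245] z24 [570.004 -33.44 ]
```

View pics/w7.png

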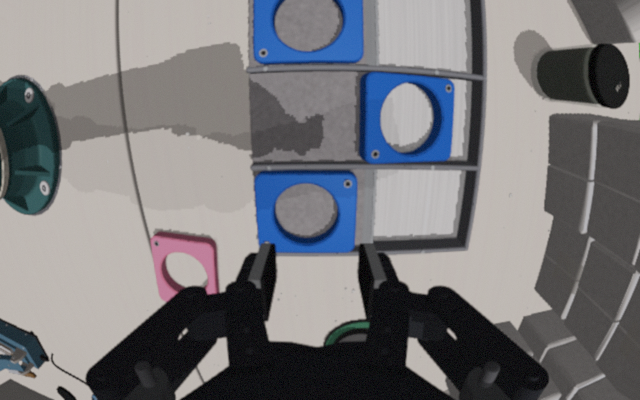

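Plate 3 is nose-down in the pocket at (406,117) with its tail still on the lip, so it needs about 15–20 mm more. I go back behind it and finish the push.

```bash
python3 -c "
from h import *
go(531,-29,32,1.5)"
python3 -m crank '[[3,3,0,0,0,0,0],[3.2,2.4,0,0,0,0,0],[0,0,4,0,0,0,0],[0,0,4,0,0,0,0],[0,0,4,0,0,0,0],[0,0,0,0,0,0,0],[0,0,0,0,0,0,0]]'
python3 -c "
from h import *
go(531,-29,32,1.5)"
```

```text
pos [476.099 -85.077 192.457] yaw 1.503 shift before turn cm [ 5.96  5.07 16.05] turn [ 0.002 -0.     0.003] w 0.495 F [0.1 0.4 0.6] t 26.9
t: 27.47
eef_pos: [532.3, -26.0, 70.2]
eef_rot: [-0.002, 0.73, 0.684, -0.001]
wrist_force: [0.3, -1.2, -0.0]
width: 0.501
pos [532.27  -25.96   70.173] yaw 1.506 shift before turn cm [-0.31 -0.09  3.82] turn [-0.005 -0.     0.006] w 0.501 F [ 0.3 -1.2 -0. ] t 27.5
```

```bash
python3 -m crank '[[-0.3,-0.2,2,0,0,0,0],[0,0,1.8,0,0,0,0],[0,0,0,0,0,0,0],[0,0.4,0,0,0,0,0],[0,0.4,0,0,0,0,0],[0,0.4,0,0,0,0,0],[0,0.3,0,0,0,0,0],[0,0,0,0,0,0,0]]'
python3 -m crank '[[0,0.3,0,0,0,0,0],[0,0.3,0,0,0,0,0],[0,0.3,0,0,0,0,0],[0,0,0,0,0,0,0]]'
```

```text
t: 28.13
eef_pos: [547.8, -31.4, 34.9]
eef_rot: [0.001, 0.731, 0.683, 0.001]
wrist_force: [-0.6, 0.3, -0.3]
width: 0.501
t: 28.47
eef_pos: [555.7, -31.9, 33.8]
eef_rot: [0.0, 0.73, 0.683, 0.0]
wrist_force: [0.2, 0.9, 0.9]
width: 0.502
```

```bash
python3 -m crank '[[0,0.3,0,0,0,0,0],[0,0.3,0,0,0,0,0],[0,0,0,0,0,0,0],[0,0,0,0,0,0,0]]'
python3 -m crank '[[0,0,-2,0,0,0,0],[0,0,-4,0,0,0,0],[0,0,-4,0,0,0,0],[0,0,-4,0,0,0,0],[-3,-3,0,0,0,0,0],[-3,-3,0,0,0,0,0],[0,0,0,0,0,0,0],[0,0,0,0,0,0,0]]'
python3 - <<'E'
from h import *
im,c=snap("wrist","w8.png")
for a,p,h in blobs(hsv(im,*BLUE),200): print(a,h,p.mean(0),"z24",rect(cast(c,p,24)))
# pocket 3 walls: grey profile along lane-3 centre line
for x in range(520,640,4):
    q=proj(c,[x,-29-(x-560)*.07-30,24]); print(x,im[int(round(q[1])),int(round(q[0]))],end=' ')
im,c=snap("top")
for a,p,h in blobs(hsv(im,*BLUE),60):
    if a>100: print('top',a,h,p.mean(0),"z24",rect(cast(c,p,24)))
E
```

```text
t: 28.8
eef_pos: [561.4, -32.2, 33.8]
eef_rot: [0.0, 0.73, 0.683, 0.0]
wrist_force: [0.3, 0.1, 0.2]
width: 0.503
t: 29.47
eef_pos: [495.5, -89.7, 173.8]
eef_rot: [-0.0, 0.732, 0.681, -0.001]
wrist_force: [0.3, 0.0, -0.3]
width: 0.496
5295.5 False [282.692 216.943] z24 [ 456.17  -128.676   95.959  108.41    86.118]
8654.0 False [407.446 118.325] z24 [590.384 -34.444  88.666 103.265  86.451]
3880.0 True [406.535 117.444] z24 [586.608 -33.152  70.877  69.063  42.543]
3866.5 False [281.608  33.98 ] z24 [472.803  59.987  64.651 109.312  84.789]
520 [125 122 122] 524 [124 122 125] 528 [127 129 130] 532 [125 126 129] 536 [136 138 139] 540 [ 54 105 182] 544 [ 55 108 181] 548 [ 57 107 183] 552 [ 57 108 182] 556 [ 55 109 182] 560 [ 38  92 168] 564 [155 155 166] 568 [181 179 179] 572 [180 178 178] 576 [181 180 179] 580 [181 178 179] 584 [186 184 184] 588 [185 183 183] 592 [191 188 188] 596 [144 140 142] 600 [132 129 129] 604 [45 53 80] 608 [17 35 72] 612 [ 25  60 122] 616 [ 40  95 172] 620 [ 56 112 190] 624 [ 53 108 188] 628 [ 53 109 188] 632 [ 49 110 187] 636 [ 48 107 186] top 119.0 False [352.484 222.25 ] z24 [435.564 -94.165  89.594  43.982  33.185]
top 738.0 False [301.721 210.   ] z24 [475.659  70.973  87.468 103.     86.275]
top 366.0 True [301.967 210.033] z24 [475.691  70.831  71.169  70.876  45.751]
top 733.0 False [271.982 207.218] z24 [481.944 169.685  87.646 102.515  86.243]
top 361.5 True [272.328 207.787] z24 [481.347 169.548  73.836  70.198   1.105]
top 227.5 False [331.68  175.871] z24 [590.124 -35.367  98.989  87.702   0.25 ]
```

Plate 3 now measures 103×89 mm at z = 24, so it lies flat in pocket 3, centred at about (590,−34). Next, lane 4's tight plate, pinched by its near wall.

```bash
python3 -c "
from h import *
go(415.8,-119.5,80,1.5)"
```

```text
pos [498.641 -87.004 174.027] yaw 1.504 shift before turn cm [-3.8  -8.06  9.39] turn [ 0.001 -0.     0.004] w 0.498 F [-0.5  0.9 -0.7] t 29.6
```

```bash
python3 -m crank '[[-1.3,-2.7,0,0,0,0,0],[-1.3,-2.7,0,0,0,0,0],[-1.2,-2.6,0,0,0,0,0],[0,0,4,0,0,0,0],[0,0,4,0,0,0,0],[0,0,1.4,0,0,0,0],[0,0,0,0,0,0,0],[0,0,0,0,0,0,0],[0,0,0,0,0,0,0]]'
python3 -c "
from h import *
go(415.8,-119.5,27,1.5)"
```

```text
t: 30.32
eef_pos: [417.4, -118.9, 80.4]
eef_rot: [0.001, 0.73, 0.684, 0.001]
wrist_force: [0.3, -0.1, 0.9]
width: 0.501
pos [ 417.443 -118.911   80.37 ] yaw 1.505 shift before turn cm [-0.07 -0.17  5.34] turn [ 0.002 -0.     0.005] w 0.501 F [ 0.3 -0.1  0.9] t 30.3
```

```bash
python3 -m crank '[[0,-0.15,2.5,0,0,0,0],[0,0,2.7,0,0,0,0],[0,0,0,0,0,0,0],[0,0,0,0,0,0,0],[0,0,0,0,0,0,1],[0,0,0,0,0,0,1],[0,0,0,0,0,0,1],[0,0,0,0,0,0,1],[0,0,0,0,0,0,1]]' 40
python3 -m crank '[[0,0,-1,0,0,0,1],[0,0,-2,0,0,0,1],[0,0,-3,0,0,0,1],[0,0,-3,0,0,0,1],[0,0,0,0,0,0,1],[0,0,0,0,0,0,1]]'
python3 - <<'E'
from h import *
go(521.8,342,110,1.5)
im,c=snap("top")
for a,p,h in blobs(hsv(im,*BLUE),60):
    if a>100 and not h: print('top',a,p.mean(0),rect(cast(c,p,40)))
E
```

```text
t: 31.07
eef_pos: [415.1, -119.7, 29.5]
eef_rot: [0.001, 0.731, 0.683, 0.001]
wrist_force: [-1.4, 0.7, 5.1]
width: 0.206
t: 31.57
eef_pos: [415.3, -120.4, 120.1]
eef_rot: [0.002, 0.731, 0.683, 0.001]
wrist_force: [-0.9, 0.1, -1.7]
width: 0.202
pos [ 415.349 -120.372  120.054] yaw 1.502 shift before turn cm [46.86  7.46  0.99] turn [0.005 0.001 0.002] w 0.202 F [-0.9  0.1 -1.7] t 31.6
top 251.5 [359.028 208.862] [ 464.138 -133.686   92.533  106.268   86.643]
top 742.5 [301.838 210.171] [474.466  70.412  86.57  101.973  86.207]
top 733.0 [271.982 207.218] [480.688 168.105  86.743 101.458  86.243]
top 692.0 [333.827 176.365] [587.406 -34.583  85.825  99.324  86.207]
```

```bash
python3 -m crank '[[2,0,0,0,0,0,1],[3.9,0.7,0,0,0,0,1],[3.9,0.7,0,0,0,0,1],[3.9,0.7,0,0,0,0,1],[3.9,0.7,0,0,0,0,1],[3.9,0.7,0,0,0,0,1],[3.9,0.7,0,0,0,0,1],[3.9,0.7,0,0,0,0,1],[3.9,0.7,0,0,0,0,1],[3.9,0.7,0,0,0,0,1],[3.9,0.7,0,0,0,0,1],[3.9,0.5,0,0,0,0,1]]'
python3 -m crank '[[2,0,0,0,0,0,1],[0,0,0,0,0,0,1],[0,0,0,0,0,0,1]]'
python3 -c "
from h import *
im,c=snap('wrist')
for a,p,h in blobs(hsv(im,*RED),300): print('red',a,h,rect(cast(c,p,2)))
go(521.8,342,20,1.5)"
```

```text
t: 32.62
eef_pos: [518.6, 324.5, 115.9]
eef_rot: [0.0, 0.73, 0.683, -0.002]
wrist_force: [0.5, -0.3, -1.2]
width: 0.202
t: 32.87
eef_pos: [518.8, 344.6, 116.0]
eef_rot: [-0.0, 0.729, 0.684, -0.001]
wrist_force: [-0.5, -0.4, -1.3]
width: 0.201
red 792.5 False [588.875 297.8    56.284  64.542  88.459]
red 1983.0 False [572.211 308.187  40.528  62.75   87.813]
red 1005.0 False [770.958 305.25   31.451  96.075  66.306]
red 14223.0 False [508.639 341.902 101.831 192.774  87.958]
red 4764.0 False [508.63  341.784 138.512 228.111  87.932]
pos [519.113 342.175 115.97 ] yaw 1.505 shift before turn cm [0.04 0.29 9.6 ] turn [-0.003  0.004  0.005] w 0.204 F [ 0.5 -0.8 -1.8] t 32.9
```

```bash
python3 -m crank '[[0,0.25,3,0,0,0,1],[0,0,4,0,0,0,1],[0,0,2.5,0,0,0,1],[0,0,0.6,0,0,0,1],[0,0,0.3,0,0,0,1],[0,0,0,0,0,0,1],[0,0,0,0,0,0,1]]'
```

```text
t: 33.5
eef_pos: [523.9, 343.2, 15.1]
eef_rot: [0.0, 0.731, 0.683, 0.001]
wrist_force: [-0.2, -0.3, 0.1]
width: 0.206
```

```bash
python3 -m crank '[[0,0,0.3,0,0,0,1],[0,0,0.2,0,0,0,1],[0,0,0,0,0,0,1]]'
python3 -m crank '[[0,0,0,0,0,0,0.3],[0,0,0,0,0,0,0],[0,0,0,0,0,0,0],[0,0,0,0,0,0,0],[0,0,0,0,0,0,0],[0,0,-2,0,0,0,0],[0,0,-4,0,0,0,0],[0,0,-4,0,0,0,0],[0,0,-2,0,0,0,0],[0,0,0,0,0,0,0]]'
python3 - <<'E'
from h import *
im,c=snap("top")
for a,p,h in blobs(hsv(im,*BLUE),60):
    if a>100 and not h: print('top',a,p.mean(0),rect(cast(c,p,40)),rect(cast(c,p,20))[:2])
im,c=snap("wrist")
for a,p,h in blobs(hsv(im,*BLUE),200): print(a,h,p.mean(0),"z20",rect(cast(c,p,20)),"z40",rect(cast(c,p,40))[:2])
go(438,171,80,1.5)
E
```

```text
t: 33.75
eef_pos: [523.7, 343.6, 9.6]
eef_rot: [0.0, 0.73, 0.683, 0.001]
wrist_force: [0.6, -0.8, 0.6]
width: 0.205
t: 34.58
eef_pos: [525.7, 345.8, 134.2]
eef_rot: [0.0, 0.73, 0.683, 0.005]
wrist_force: [0.3, 1.1, -0.5]
width: 0.504
top 749.5 [301.81  210.171] [474.363  70.575  86.881 102.433  85.924] [475.85   71.281]
top 281.0 [275.218 204.452] [480.289 168.062  87.217 102.983  86.528] [481.854 170.037]
top 134.5 [227.964 175.747] [574.083 328.026  74.83   73.56   86.218] [576.869 332.083]
top 690.0 [333.623 176.094] [587.741 -34.835  97.944  86.798   0.25 ] [590.704 -35.501]
1070.0 False [301.902 330.983] z20 [496.347 182.519  37.791  78.555  84.716] z40 [498.909 201.359]
242.0 False [530.853 301.779] z20 [788.036 181.169  15.546  58.89   76.715] z40 [767.723 200.115]
10702.0 False [361.52  190.191] z20 [565.454 340.922  88.326 102.602  86.881] z40 [562.596 347.34 ]
3935.0 True [361.799 189.554] z20 [564.154 343.381  62.725  64.584  86.582] z40 [561.397 349.606]
pos [523.401 343.258 129.691] yaw 1.504 shift before turn cm [-17.77  -7.37   4.94] turn [ 0.002 -0.001  0.004] w 0.501 F [-0.1 -0.2 -0.1] t 34.7
```

Plate 4 lies flat at (565,341), 57 mm along the mat. Next is plate 1.

```bash
python3 -m crank '[[-3.6,-1.4,0,0,0,0,0],[-3.6,-1.4,0,0,0,0,0],[-3.6,-1.5,0,0,0,0,0],[-3.6,-1.5,0,0,0,0,0],[-3.3,-1.4,0,0,0,0,0],[0,0,3,0,0,0,0],[0,0,2,0,0,0,0],[0,0,0,0,0,0,0],[0,0,0,0,0,0,0],[0,0,0,0,0,0,0]]'
python3 -c "
from h import *
go(439.6,171.3,27,1.5)"
```

```text
t: 35.52
eef_pos: [439.1, 171.9, 78.6]
eef_rot: [-0.0, 0.73, 0.683, -0.0]
wrist_force: [-0.6, 0.3, -0.1]
width: 0.497
pos [439.091 171.927  78.623] yaw 1.505 shift before turn cm [-0.06  0.06  5.16] turn [-0.001  0.     0.005] w 0.497 F [-0.6  0.3 -0.1] t 35.5
```

```bash
python3 -m crank '[[0,0,2.5,0,0,0,0],[0,0,2.5,0,0,0,0],[0,0,0,0,0,0,0],[0,0,0,0,0,0,0],[0,0,0,0,0,0,1],[0,0,0,0,0,0,1],[0,0,0,0,0,0,1],[0,0,0,0,0,0,1],[0,0,0,0,0,0,1]]' 40
python3 -m crank '[[0,0,-1,0,0,0,1],[0,0,-2,0,0,0,1],[0,0,-3,0,0,0,1],[0,0,-2,0,0,0,1],[0,0,0,0,0,0,1],[0,0,0,0,0,0,1]]'
python3 -c "
from h import *
go(411.5,347,20,1.5)"
```

```text
t: 36.27
eef_pos: [439.5, 172.1, 30.3]
eef_rot: [0.0, 0.73, 0.683, 0.001]
wrist_force: [-1.5, 0.4, 7.2]
width: 0.203
t: 36.77
eef_pos: [440.3, 171.3, 110.3]
eef_rot: [0.001, 0.731, 0.683, 0.002]
wrist_force: [-0.7, 0.3, -0.8]
width: 0.203
pos [440.275 171.32  110.27 ] yaw 1.503 shift before turn cm [17.32 -4.1   9.04] turn [ 0.003 -0.002  0.003] w 0.203 F [-0.7  0.3 -0.8] t 36.8
```

```bash
python3 -m crank '[[2.5,-0.8,0,0,0,0,1],[3.7,-0.9,0,0,0,0,1],[3.7,-0.9,0,0,0,0,1],[3.7,-0.9,0,0,0,0,1],[3.7,-0.8,0,0,0,0,1],[0,0,3,0,0,0,1],[0,0,3,0,0,0,1],[0,0,2.5,0,0,0,1],[0,0,0,0,0,0,1],[0,0,0,0,0,0,1]]'
python3 -c "
from h import *
go(410,347,10.5,1.5)"
```

```text
t: 37.6
eef_pos: [406.5, 345.5, 22.0]
eef_rot: [0.0, 0.73, 0.683, -0.003]
wrist_force: [-0.1, 0.8, -0.5]
width: 0.202
pos [406.492 345.494  22.033] yaw 1.505 shift before turn cm [0.18 0.34 1.15] turn [-0.003  0.004  0.005] w 0.202 F [-0.1  0.8 -0.5] t 37.6
```

```bash
python3 -m crank '[[0.1,0.2,0.5,0,0,0,1],[0,0,0.5,0,0,0,1],[0,0,0.1,0,0,0,1],[0,0,0,0,0,0,1],[0,0,0,0,0,0,0.3],[0,0,0,0,0,0,0],[0,0,0,0,0,0,0],[0,0,0,0,0,0,0],[0,0,0,0,0,0,0],[0,0,0,0,0,0,0]]'
python3 -m crank '[[0,0,-2,0,0,0,0],[0,0,-4,0,0,0,0],[0,0,-4,0,0,0,0],[0,0,-2,0,0,0,0],[0,0,0,0,0,0,0],[0,0,0,0,0,0,0]]'
python3 - <<'E'
from h import *
im,c=snap("top")
for a,p,h in blobs(hsv(im,*BLUE),60):
    if a>100 and not h: print('top',a,p.mean(0),rect(cast(c,p,40)),rect(cast(c,p,20))[:2])
im,c=snap("wrist")
for a,p,h in blobs(hsv(im,*BLUE),200): print(a,h,p.mean(0),"z20",rect(cast(c,p,20)))
go(433.5,75,80,1.5)
E
```

```text
t: 38.43
eef_pos: [410.0, 347.8, 12.9]
eef_rot: [-0.0, 0.73, 0.683, 0.0]
wrist_force: [-0.2, 0.6, 0.3]
width: 0.502
t: 38.93
eef_pos: [410.7, 348.1, 134.1]
eef_rot: [0.0, 0.731, 0.683, 0.002]
wrist_force: [-0.2, -0.1, 0.1]
width: 0.501
top 188.5 [226.079 212.752] [453.506 335.544  80.684  91.664  84.265] [454.721 339.699]
top 740.0 [301.962 210.019] [474.468  70.41   86.566 101.939  86.275] [475.957  71.114]
top 678.5 [223.337 182.881] [561.974 332.937  83.175  98.511  86.526] [564.601 337.058]
top 690.0 [333.827 176.365] [587.4   -34.713  85.579  99.314  86.242] [590.359 -35.378]
8028.0 False [472.985 184.997] z20 [562.443 341.002  88.182 107.317  86.78 ]
2613.5 True [474.713 185.503] z20 [559.748 342.394  64.461  58.412  41.89 ]
10677.0 False [363.207 188.028] z20 [452.374 345.046  88.211 103.205  84.476]
3921.0 True [363.614 187.332] z20 [451.024 347.455  65.201  62.069  39.798]
pos [409.555 346.866 132.015] yaw 1.504 shift before turn cm [-26.96   4.22   5.24] turn [-0.001  0.002  0.004] w 0.505 F [-0.2  0.3 -0.4] t 39.0
```

```bash
python3 -m crank '[[-3.8,0.6,0,0,0,0,0],[-3.8,0.6,0,0,0,0,0],[-3.8,0.6,0,0,0,0,0],[-3.9,0.6,0,0,0,0,0],[-3.9,0.6,0,0,0,0,0],[-3.9,0.6,0,0,0,0,0],[-3.9,0.6,0,0,0,0,0],[0,0,3,0,0,0,0],[0,0,2.2,0,0,0,0],[0,0,0,0,0,0,0],[0,0,0,0,0,0,0],[0,0,0,0,0,0,0]]'
python3 -c "
from h import *
go(433.3,74.5,28,1.5)"
```

```text
t: 40.03
eef_pos: [433.4, 76.5, 80.6]
eef_rot: [-0.0, 0.73, 0.684, -0.0]
wrist_force: [-0.1, 0.3, 0.7]
width: 0.498
pos [433.383  76.488  80.641] yaw 1.506 shift before turn cm [-0.2   0.01  5.26] turn [-0.001  0.     0.006] w 0.498 F [-0.1  0.3  0.7] t 40.0
```

```bash
python3 -m crank '[[-0.2,0,2.5,0,0,0,0],[0,0,2.6,0,0,0,0],[0,0,0,0,0,0,0],[0,0,0,0,0,0,0],[0,0,0,0,0,0,1],[0,0,0,0,0,0,1],[0,0,0,0,0,0,1],[0,0,0,0,0,0,1],[0,0,0,0,0,0,1]]' 40
python3 -m crank '[[0,0,-1,0,0,0,1],[0,0,-2,0,0,0,1],[0,0,-3,0,0,0,1],[0,0,-2,0,0,0,1],[0,0,0,0,0,0,1],[0,0,0,0,0,0,1]]'
python3 -c "
from h import *
go(522.7,344,40,1.5)"
```

```text
t: 40.78
eef_pos: [433.9, 74.2, 31.3]
eef_rot: [0.0, 0.73, 0.683, 0.001]
wrist_force: [-2.2, 1.8, 7.2]
width: 0.206
t: 41.28
eef_pos: [434.6, 73.2, 111.4]
eef_rot: [0.001, 0.731, 0.683, 0.002]
wrist_force: [-0.9, -0.7, -1.4]
width: 0.204
pos [434.643  73.243 111.378] yaw 1.503 shift before turn cm [27.61  6.91  7.19] turn [ 0.004 -0.001  0.003] w 0.204 F [-0.9 -0.7 -1.4] t 41.3
```

```bash
python3 -m crank '[[3.4,0.8,0,0,0,0,1],[3.6,0.9,0,0,0,0,1],[3.6,0.9,0,0,0,0,1],[3.6,0.9,0,0,0,0,1],[3.6,0.9,0,0,0,0,1],[3.6,0.9,0,0,0,0,1],[3.6,0.9,0,0,0,0,1],[2.6,0.7,0,0,0,0,1],[0,0,0,0,0,0,1],[0,0,4,0,0,0,1],[0,0,3,0,0,0,1],[0,0,0,0,0,0,1]]'
python3 -c "
from h import *
go(522.7,344,29,1.5)"
```

```text
t: 42.28
eef_pos: [516.6, 340.2, 33.2]
eef_rot: [-0.0, 0.73, 0.683, -0.007]
wrist_force: [-0.9, -1.3, -1.0]
width: 0.205
pos [516.573 340.184  33.188] yaw 1.505 shift before turn cm [0.43 0.59 0.41] turn [-0.009  0.01   0.004] w 0.205 F [-0.9 -1.3 -1. ] t 42.3
```

```bash
python3 -m crank '[[0.2,0.2,0,0,0,0,1],[0,0,0,0,0,0,1],[0,0,0.3,0,0,0,1],[0,0,0.2,0,0,0,1],[0,0,0,0,0,0,1]]'
python3 -c "
from h import *
go(522.7,344,29,1.5)"
```

```text
t: 42.7
eef_pos: [523.7, 346.3, 35.8]
eef_rot: [0.0, 0.731, 0.683, 0.001]
wrist_force: [0.5, 0.6, -1.7]
width: 0.201
pos [523.75  346.34   35.789] yaw 1.503 shift before turn cm [-0.24 -0.09  0.68] turn [ 0.001 -0.001  0.003] w 0.201 F [ 0.5  0.6 -1.7] t 42.7
```

```bash
python3 -m crank '[[-0.2,-0.1,0.3,0,0,0,1],[0,0,0.2,0,0,0,1],[0,0,0.1,0,0,0,1],[0,0,0,0,0,0,1],[0,0,0,0,0,0,1]]'
python3 -m crank '[[0,0,0,0,0,0,0.3],[0,0,0,0,0,0,0],[0,0,0,0,0,0,0],[0,0,0,0,0,0,0],[0,0,0,0,0,0,0],[0,0,-2,0,0,0,0],[0,0,-4,0,0,0,0],[0,0,-4,0,0,0,0],[0,0,-4,0,0,0,0],[0,-4,0,0,0,0,0],[0,-4,0,0,0,0,0],[0,0,0,0,0,0,0]]'
python3 - <<'E'
from h import *
im,c=snap("wrist")
for a,p,h in blobs(hsv(im,*BLUE),200): print(a,h,p.mean(0),"z20",rect(cast(c,p,20)),"z38",rect(cast(c,p,38)))
go(450,100,250,1.5)
E
```

```text
t: 43.12
eef_pos: [522.0, 343.7, 29.4]
eef_rot: [0.0, 0.73, 0.683, -0.0]
wrist_force: [-0.6, -2.3, 6.1]
width: 0.199
t: 44.12
eef_pos: [433.1, 350.2, 169.3]
eef_rot: [-0.001, 0.727, 0.686, -0.003]
wrist_force: [-1.1, -0.3, -1.1]
width: 0.5
8219.0 False [444.124 183.87 ] z20 [568.16  336.803  96.056 116.429  86.015] z38 [560.164 342.498  90.139 109.257  86.015]
2148.0 True [443.697 182.618] z20 [563.564 341.294  60.764  57.441  86.951] z38 [555.85  346.713  57.021  53.903  86.951]
8585.5 False [337.066 182.14 ] z20 [452.603 345.089  88.225 103.369  84.309] z38 [451.725 350.274  82.79   97.002  84.309]
3254.5 True [336.82  181.279] z20 [451.569 347.143  65.507  64.389  42.685] z38 [450.754 352.201  61.472  60.422  42.684]
pos [437.038 349.996 169.165] yaw 1.511 shift before turn cm [-24.89   2.78  -8.06] turn [-0.002  0.001  0.011] w 0.504 F [ 0.9 -0.8 -0.2] t 44.2
```

```bash
python3 -m crank '[[0,-3,-3,0,0,0,0],[0,-3,-3,0,0,0,0],[0,-3,-3,0,0,0,0],[0,-3,0,0,0,0,0],[0,-3,0,0,0,0,0],[0,0,0,0,0,0,0],[0,0,0,0,0,0,0]]'
python3 - <<'E'
from h import *
im,c=snap("top")
for a,p,h in blobs(hsv(im,*BLUE),60):
    if a>100: print('top',a,h,p.mean(0),'z24',rect(cast(c,p,24)),'z20',rect(cast(c,p,20))[:2],'z38',rect(cast(c,p,38))[:2])
im2,_=snap("scene")
z=np.hstack([cv2.resize(im[90:290,190:460],(450,333),interpolation=cv2.INTER_CUBIC),cv2.resize(im2[140:360,160:430],(350,285),interpolation=cv2.INTER_CUBIC)[:333] if 0 else cv2.copyMakeBorder(cv2.resize(im2[140:360,160:430],(350,285),interpolation=cv2.INTER_CUBIC),0,48,0,0,cv2.BORDER_CONSTANT)])
cv2.imwrite("pics/fin.png",z[:,:,::-1])
s=monitor.read_state();print(s["eef_pos"],s["wrist_force"])
E
```

```text
t: 44.75
eef_pos: [293.4, 359.7, 257.4]
eef_rot: [0.0, 0.729, 0.684, 0.0]
wrist_force: [0.7, -0.2, -0.1]
width: 0.499
top 701.0 False [220.97 216.37] z24 [452.088 340.436  84.129  99.974  84.171] z20 [452.325 341.271] z38 [451.258 337.514]
top 373.5 True [220.885 216.262] z24 [451.905 341.207  71.508  72.204  46.255] z20 [452.142 342.044] z38 [451.077 338.278]
top 720.0 False [222.49  182.627] z24 [564.759 339.103  87.826 101.112  85.845] z20 [565.286 339.935] z38 [562.914 336.193]
top 359.0 True [222.483 182.583] z24 [565.396 339.174  72.382  70.749  46.063] z20 [565.925 340.005] z38 [563.545 336.263]
top 690.0 False [333.623 176.094] z24 [590.112 -35.367  98.964  87.702   0.25 ] z20 [590.704 -35.501] z38 [588.038 -34.901]
top 428.0 True [333.576 177.015] z24 [588.387 -33.7    78.949  79.352  45.7  ] z20 [588.975 -33.829] z38 [586.329 -33.249]
[295.534 359.513 257.112] [ 0.096  0.245 -0.742]
```

View pics/fin.png

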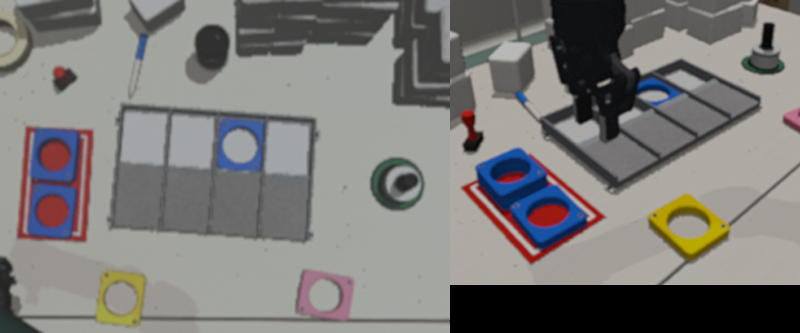

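The final view shows plate 3 in pocket 3 at (240,145) and the two stacked plates plus the single one on the red mat at (54,155) and (53,211). The gauge stands on its ring at (398,183). The jar, stamp and marker have not visibly moved.

```bash
python3 -c "
from cell import ctrl; print(ctrl.close_job())"
```

```text
the job is handed in; nothing more can be done
None
```

I tried all four bores from left to right and handed the job in at about 45 s of run time; no verdict was reported.

- **Bores:** lanes 1, 2 and 4 were tight: the gauge stuck about 13 mm above the ledge each time. Lane 3 was good: it dropped right down to the ledge.
- **Plates:** I pushed plate 3 over the lip into pocket 3. The three tight plates went on the red mat: plate 1 on its own, plate 2 stacked on plate 4.
- **Gauge:** it is back on its green-ringed pad.

**Last checks:**
- **Plate 3:** the wrist camera measured it at 103 × 89 mm at pocket height, so it lies flat. I did not measure its offset from the pocket centre; the pocket leaves only about 4 mm of play.
- **Mat plates:** their centres are about 57 mm either side of the mat centre along it and within about 5 mm across.
- **Gauge:** it looks upright on its ring.
- **Bystanders:** the jar, stamp and marker look unmoved, by eye only.
- **Robot:** it ended well clear of everything.

**What went wrong or disagreed:**
- My first push of plate 3, with the fingers inside the bore, tipped it up at the ramp. It stayed in its lane, and I backed off and pushed from behind instead.
- That push stopped short with the plate's tail on the lip, so it took a second push.
- The gauge was pressed with about 77 N at lane 1 before I eased off, below the 120 N limit.
- The top and wrist cameras disagreed by about 2 mm throughout.

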